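# Load the spray rack and signal it with the limit switch

### The arm

A 6-joint arm with a two-finger parallel gripper is mounted at the origin on a cart in front of the work surface, level with it; the furniture and walls round the work are solid. World frame = base frame: x ahead of the robot, y to its left, z up, the work surface at z = 0. Lengths are in m, angles in rad, forces in N, time in s.
With the tool pointing down it reaches from about 0.25 to 0.775 m from the base axis. Payload 4 kg.
Tool frame: the origin (TCP) lies midway between the tips of the shut fingers; the grasp point (between the pads) lies 19 mm behind it; z points along the fingers, y is the direction in which the jaws open and shut (so a half turn about z gives the same grasp; the last joint's range is limited). The gripper opens to 85 mm and grips with 20 to 120 N. Pads are 22 mm wide; open, the fingers measure 114 mm over their backs; the gripper's body (76 mm by 85 mm) begins 54 mm behind the grasp point. The pads swing forward as they close: fully open they stand 13 mm farther back than shut.
Start: joints at [1.11, 0.087, 1.371, -0, 1.684, -0.103], TCP at [0.193, 0.515, 0.231] pointing down, gripper open.
Joint ranges: [-3.1, 3.1], [-0.76, 2.03], [0.27, 2.55], [-1.08, 4.22], [0.17, 2.65], [-2.57, 2.57]. Speed limits (rad/s): [2.79, 2.79, 3.14, 3.14, 3.14, 3.14].

### API

Orientations are given as a unit quaternion [w, x, y, z].
In Python, from rig import arm, eyes, workorder gives the robot as it stands.
- The arm moves only by the tool move_arm, never from a script. Its argument "commands" is a list of rows, each an object of numbers: "x", "y", "z": the shift along the tool's x, y, z in cm; "ax", "ay", "az": the turn, a rotation vector about the tool's x, y, z in rad; "grip": the opening, from -1 (shut) to 1 (fully open). A call has 1 to 10 rows; each row is the pose to reach, as a shift and turn from the pose measured when the call began, along the tool's axes at that moment; what a row does not reach only later rows make up. A row lasts 1/8 s, in which the tool goes at most 62.5 mm and 10.7 degrees, less where a joint would pass 70% of its speed; a pose out of reach is approached as far as the arm can. A call with a gripper value outside its range is refused whole. The fingers move at their own pace and stop on an object; the grip force is fixed at half the most. Time passes only in rows, so rows that repeat a pose let the fingers close. It gives the time, the measured TCP pose, the force and the opening at its end, in the units of the state.
- arm.get_obs(): the state, without advancing time (a new reading comes with each control period).
- eyes.read_camera(name): name is "scene" or "top" or "wrist"; returns a dict with "frame" (384x512x3 uint8, red, green, blue), "camera_matrix" (3x3 intrinsics, pixels), "R" (3x3) and "t" (3): a world point X has camera coordinates R X + t. Camera axes: x right, y down, z forward; pixel columns grow to the right and rows downward; lengths in m; the calibration is good to about 2 mm. The wrist camera is an equidistant fisheye: a pixel r from the principal point sees the ray r / f radians off the axis. A picture is of the moment at which its call begins. There is no depth.
- workorder.job_done(): hands the job in, once; it reports no verdict.
The state is a dict: "t": time; "joint_positions": joint angles; "dq": joint speeds; "joint_torque": joint torques, N m; "tool_pos": TCP position; "tcp_rot": TCP orientation; "force": force on the tool from outside, world axes, zero at the start; "torque": the same for the moment, N m; "grip_width": finger opening in m.
Only numpy, scipy, OpenCV 4.12 (cv2) and the standard library are available. Lean on these libraries where they do the work, as an engineer would, in place of code of your own. Each camera call takes 0.05 s, during which the arm holds its last target.

### The job

First push the roller arm of the limit switch over until it clicks and let it spring back, to call for loading; then hang every spray hanger lying on the bench by its top rod on a pair of hooks of the rack, one hanger per pair, both rod ends seated and the panel hanging down. When all hang, press the spray can's cap fully down and let it up again, and finally click the limit switch once more and let it return, to send the load off. Never force the switch arm to its end stop, and leave the roll of black tape on the bench where it is.

Things in the scene. Friction and masses are not known exactly. Their poses are not given: they have to be found in the camera images.
- hanger0: flat rigid hanger frame, blue panel, 0.14 kg (may be absent): steel top rod 12 mm thick with 18 mm rubber end discs 204 to 220 mm apart, straps at y = +-52 mm (10 mm wide), panel 128 mm wide at x = -40 to -77 mm with a round hem. Lies flat. Origin 9 mm off the rod's middle, on the lower face; x: from panel square to rod (up when hung), y: along the rod, z: normal to the panel
- hanger0_rod (a point): middle of the top rod of the blue hanger, on the rod's axis, 9 mm above the bench when it lies flat; axes as its body. The place to grip: between rod, straps and panel is an open window 34 x 94 mm for a finger, so the 12 mm rod can be pinched across
- hanger0_left_end (a point): point on the rod's axis of the blue hanger, 90 mm from the middle (inside the end disc, where it rests on a hook) along its +y
- hanger0_right_end (a point): point on the rod's axis of the blue hanger, 90 mm from the middle (inside the end disc, where it rests on a hook) along its -y
- hanger1: flat rigid hanger frame, yellow panel, 0.14 kg (may be absent): steel top rod 12 mm thick with 18 mm rubber end discs 204 to 220 mm apart, straps at y = +-52 mm (10 mm wide), panel 128 mm wide at x = -40 to -77 mm with a round hem. Lies flat. Origin 9 mm off the rod's middle, on the lower face; x: from panel square to rod (up when hung), y: along the rod, z: normal to the panel
- hanger1_rod (a point): middle of the top rod of the yellow hanger, on the rod's axis, 9 mm above the bench when it lies flat; axes as its body. The place to grip: between rod, straps and panel is an open window 34 x 94 mm for a finger, so the 12 mm rod can be pinched across
- hanger1_left_end (a point): point on the rod's axis of the yellow hanger, 90 mm from the middle (inside the end disc, where it rests on a hook) along its +y
- hanger1_right_end (a point): point on the rod's axis of the yellow hanger, 90 mm from the middle (inside the end disc, where it rests on a hook) along its -y
- hanger2: flat rigid hanger frame, bare aluminium panel, 0.14 kg (may be absent): steel top rod 12 mm thick with 18 mm rubber end discs 204 to 220 mm apart, straps at y = +-52 mm (10 mm wide), panel 128 mm wide at x = -40 to -77 mm with a round hem. Lies flat. Origin 9 mm off the rod's middle, on the lower face; x: from panel square to rod (up when hung), y: along the rod, z: normal to the panel
- hanger2_rod (a point): middle of the top rod of the bare aluminium hanger, on the rod's axis, 9 mm above the bench when it lies flat; axes as its body. The place to grip: between rod, straps and panel is an open window 34 x 94 mm for a finger, so the 12 mm rod can be pinched across
- hanger2_left_end (a point): point on the rod's axis of the bare aluminium hanger, 90 mm from the middle (inside the end disc, where it rests on a hook) along its +y
- hanger2_right_end (a point): point on the rod's axis of the bare aluminium hanger, 90 mm from the middle (inside the end disc, where it rests on a hook) along its -y
- rack: fixed hook rack: grey foot plate 180 x 220 mm, dark side rails at y = +-90 mm climbing away from the robot, on them three pairs of upturned wire hooks. Origin: centre of the underside, low -x side to the robot. Any hanger may go on any pair. With its panel held towards the robot a hanger swings down (and sways some seconds) clear of the lower rows in front; panels hang between the corner posts (168 mm apart)
- hooks_front (a point): front pair of hooks: where the middle of a seated rod's axis lies, 142 mm above the bench (x = -66 mm in the rack); axes as the rack, the two hooks (6 mm wire) at y = +-90 mm, inside the rod's end discs. They open upward: tips 29 mm (robot side) and 35 mm (far side) above this point, mouth 32 mm clear, narrowing to 15 mm at the floor
- hooks_middle (a point): middle pair of hooks: where the middle of a seated rod's axis lies, 160 mm above the bench (x = 0 mm in the rack); axes as the rack, the two hooks (6 mm wire) at y = +-90 mm, inside the rod's end discs. They open upward: tips 29 mm (robot side) and 35 mm (far side) above this point, mouth 32 mm clear, narrowing to 15 mm at the floor
- hooks_rear (a point): rear pair of hooks: where the middle of a seated rod's axis lies, 178 mm above the bench (x = 66 mm in the rack); axes as the rack, the two hooks (6 mm wire) at y = +-90 mm, inside the rod's end discs. They open upward: tips 29 mm (robot side) and 35 mm (far side) above this point, mouth 32 mm clear, narrowing to 15 mm at the floor
- cap (a joint): travel of the white sprung cap of the green spray can: 0 up, 0.008 fully down (m); about 2 N to start, 5.5 N fully down; counts as pressed beyond 0.006; springs back by itself
- cap_top (a point): centre of the top of the white cap (24 mm across, 18 mm high, travel 8 mm straight down) of the green spray can (44 mm across), which is clamped on a fixed foot; 156 mm above the bench when up
- switch_arm (a joint): angle of the roller arm of the limit switch: 0 upright at rest, growing as the roller goes towards the switch's +y; it clicks at 0.5 rad, the mechanical stop is at 1.4 rad; beyond 1.2 rad it is forced. A spring (0.08 N m at rest, 0.16 N m at 0.8 rad: 1.5 to 3 N at the roller) brings it back when let go
- roller (a point): centre of the black roller (22 mm across, 9 mm wide, axle along the switch's x) at the tip of the steel lever arm, 55 mm from the pivot; 145 mm above the bench at rest; moves with the arm
- switch_pivot (a point): point on the axis of the roller arm, in the roller's plane, 90 mm above the bench. Axes of the switch: x from the roller to the blue housing (its front 24 mm behind the roller's plane, its top 104 mm above the bench), y the way the roller has to be pushed (left, seen from the robot), z up
- tape_black: bystander: roll of black tape, 62 mm across, 19 mm high, on the bench in front of the rack; origin at its underside

How it is judged:
On the way, in this order (a step that is already met when the one before it is completed fails the run):
1. the limit switch is clicked (arm beyond 0.5 rad) (value of joint switch_arm above 0.5 rad), for 0.1 s.
2. its arm is back up (value of joint switch_arm below 0.12 rad), for 0.1 s.
3. every hanger hangs on a pair of hooks, both ends seated, let go (((x of hanger0_left_end in the frame of hooks_front between -0.01 and 0.01 m and z of hanger0_left_end in the frame of hooks_front between -0.006 and 0.006 m and x of hanger0_right_end in the frame of hooks_front between -0.01 and 0.01 m and z of hanger0_right_end in the frame of hooks_front between -0.006 and 0.006 m and y of hanger0_rod in the frame of hooks_front between -0.018 and 0.018 m) or (x of hanger0_left_end in the frame of hooks_middle between -0.01 and 0.01 m and z of hanger0_left_end in the frame of hooks_middle between -0.006 and 0.006 m and x of hanger0_right_end in the frame of hooks_middle between -0.01 and 0.01 m and z of hanger0_right_end in the frame of hooks_middle between -0.006 and 0.006 m and y of hanger0_rod in the frame of hooks_middle between -0.018 and 0.018 m) or (x of hanger0_left_end in the frame of hooks_rear between -0.01 and 0.01 m and z of hanger0_left_end in the frame of hooks_rear between -0.006 and 0.006 m and x of hanger0_right_end in the frame of hooks_rear between -0.01 and 0.01 m and z of hanger0_right_end in the frame of hooks_rear between -0.006 and 0.006 m and y of hanger0_rod in the frame of hooks_rear between -0.018 and 0.018 m)) and angle between each of hanger0, hanger1, hanger2's own x axis and vertical below 0.7 rad and ((x of hanger1_left_end in the frame of hooks_front between -0.01 and 0.01 m and z of hanger1_left_end in the frame of hooks_front between -0.006 and 0.006 m and x of hanger1_right_end in the frame of hooks_front between -0.01 and 0.01 m and z of hanger1_right_end in the frame of hooks_front between -0.006 and 0.006 m and y of hanger1_rod in the frame of hooks_front between -0.018 and 0.018 m) or (x of hanger1_left_end in the frame of hooks_middle between -0.01 and 0.01 m and z of hanger1_left_end in the frame of hooks_middle between -0.006 and 0.006 m and x of hanger1_right_end in the frame of hooks_middle between -0.01 and 0.01 m and z of hanger1_right_end in the frame of hooks_middle between -0.006 and 0.006 m and y of hanger1_rod in the frame of hooks_middle between -0.018 and 0.018 m) or (x of hanger1_left_end in the frame of hooks_rear between -0.01 and 0.01 m and z of hanger1_left_end in the frame of hooks_rear between -0.006 and 0.006 m and x of hanger1_right_end in the frame of hooks_rear between -0.01 and 0.01 m and z of hanger1_right_end in the frame of hooks_rear between -0.006 and 0.006 m and y of hanger1_rod in the frame of hooks_rear between -0.018 and 0.018 m)) and ((x of hanger2_left_end in the frame of hooks_front between -0.01 and 0.01 m and z of hanger2_left_end in the frame of hooks_front between -0.006 and 0.006 m and x of hanger2_right_end in the frame of hooks_front between -0.01 and 0.01 m and z of hanger2_right_end in the frame of hooks_front between -0.006 and 0.006 m and y of hanger2_rod in the frame of hooks_front between -0.018 and 0.018 m) or (x of hanger2_left_end in the frame of hooks_middle between -0.01 and 0.01 m and z of hanger2_left_end in the frame of hooks_middle between -0.006 and 0.006 m and x of hanger2_right_end in the frame of hooks_middle between -0.01 and 0.01 m and z of hanger2_right_end in the frame of hooks_middle between -0.006 and 0.006 m and y of hanger2_rod in the frame of hooks_middle between -0.018 and 0.018 m) or (x of hanger2_left_end in the frame of hooks_rear between -0.01 and 0.01 m and z of hanger2_left_end in the frame of hooks_rear between -0.006 and 0.006 m and x of hanger2_right_end in the frame of hooks_rear between -0.01 and 0.01 m and z of hanger2_right_end in the frame of hooks_rear between -0.006 and 0.006 m and y of hanger2_rod in the frame of hooks_rear between -0.018 and 0.018 m)) and contact force between each of hanger0, hanger1, hanger2 and the fingers below 0.05 N), for 0.3 s.
4. the can's cap is pressed fully down (beyond 6 mm) (value of joint cap above 0.006 m), for 0.1 s.
5. the cap is up again (value of joint cap below 0.0015 m), for 0.1 s.
6. the limit switch is clicked again (value of joint switch_arm above 0.5 rad), for 0.1 s.
7. its arm is back up (value of joint switch_arm below 0.12 rad), for 0.1 s.
At the end, for the whole second after the job is handed in: Every hanger hangs, let go, on its own pair of hooks: both rod ends within 12 mm across and 10 mm in height of the seats, centred between the hooks within 18 mm, panel hanging down (may sway, within 1.2 rad of plumb); cap up (under 1.5 mm), switch arm back (under 0.12 rad) (((x of hanger0_left_end in the frame of hooks_front between -0.012 and 0.012 m and z of hanger0_left_end in the frame of hooks_front between -0.01 and 0.01 m and x of hanger0_right_end in the frame of hooks_front between -0.012 and 0.012 m and z of hanger0_right_end in the frame of hooks_front between -0.01 and 0.01 m and y of hanger0_rod in the frame of hooks_front between -0.018 and 0.018 m) or (x of hanger0_left_end in the frame of hooks_middle between -0.012 and 0.012 m and z of hanger0_left_end in the frame of hooks_middle between -0.01 and 0.01 m and x of hanger0_right_end in the frame of hooks_middle between -0.012 and 0.012 m and z of hanger0_right_end in the frame of hooks_middle between -0.01 and 0.01 m and y of hanger0_rod in the frame of hooks_middle between -0.018 and 0.018 m) or (x of hanger0_left_end in the frame of hooks_rear between -0.012 and 0.012 m and z of hanger0_left_end in the frame of hooks_rear between -0.01 and 0.01 m and x of hanger0_right_end in the frame of hooks_rear between -0.012 and 0.012 m and z of hanger0_right_end in the frame of hooks_rear between -0.01 and 0.01 m and y of hanger0_rod in the frame of hooks_rear between -0.018 and 0.018 m)) and angle between each of hanger0, hanger1, hanger2's own x axis and vertical below 1.2 rad and ((x of hanger1_left_end in the frame of hooks_front between -0.012 and 0.012 m and z of hanger1_left_end in the frame of hooks_front between -0.01 and 0.01 m and x of hanger1_right_end in the frame of hooks_front between -0.012 and 0.012 m and z of hanger1_right_end in the frame of hooks_front between -0.01 and 0.01 m and y of hanger1_rod in the frame of hooks_front between -0.018 and 0.018 m) or (x of hanger1_left_end in the frame of hooks_middle between -0.012 and 0.012 m and z of hanger1_left_end in the frame of hooks_middle between -0.01 and 0.01 m and x of hanger1_right_end in the frame of hooks_middle between -0.012 and 0.012 m and z of hanger1_right_end in the frame of hooks_middle between -0.01 and 0.01 m and y of hanger1_rod in the frame of hooks_middle between -0.018 and 0.018 m) or (x of hanger1_left_end in the frame of hooks_rear between -0.012 and 0.012 m and z of hanger1_left_end in the frame of hooks_rear between -0.01 and 0.01 m and x of hanger1_right_end in the frame of hooks_rear between -0.012 and 0.012 m and z of hanger1_right_end in the frame of hooks_rear between -0.01 and 0.01 m and y of hanger1_rod in the frame of hooks_rear between -0.018 and 0.018 m)) and ((x of hanger2_left_end in the frame of hooks_front between -0.012 and 0.012 m and z of hanger2_left_end in the frame of hooks_front between -0.01 and 0.01 m and x of hanger2_right_end in the frame of hooks_front between -0.012 and 0.012 m and z of hanger2_right_end in the frame of hooks_front between -0.01 and 0.01 m and y of hanger2_rod in the frame of hooks_front between -0.018 and 0.018 m) or (x of hanger2_left_end in the frame of hooks_middle between -0.012 and 0.012 m and z of hanger2_left_end in the frame of hooks_middle between -0.01 and 0.01 m and x of hanger2_right_end in the frame of hooks_middle between -0.012 and 0.012 m and z of hanger2_right_end in the frame of hooks_middle between -0.01 and 0.01 m and y of hanger2_rod in the frame of hooks_middle between -0.018 and 0.018 m) or (x of hanger2_left_end in the frame of hooks_rear between -0.012 and 0.012 m and z of hanger2_left_end in the frame of hooks_rear between -0.01 and 0.01 m and x of hanger2_right_end in the frame of hooks_rear between -0.012 and 0.012 m and z of hanger2_right_end in the frame of hooks_rear between -0.01 and 0.01 m and y of hanger2_rod in the frame of hooks_rear between -0.018 and 0.018 m)) and contact force between each of hanger0, hanger1, hanger2 and the fingers below 0.05 N and value of joint switch_arm below 0.12 rad and value of joint cap below 0.0015 m); the robot touches nothing.
It fails at once if the switch arm is forced towards its stop (beyond 1.2 rad) (value of joint switch_arm above 1.2 rad).
It fails at once if the tape roll is moved more than 4 cm (distance of tape_black from where it was at the start of the episode above 0.04 m).
Of hanger0, hanger1, hanger2 only 2 to 3 are there at a start; the rules pass over those that are not, and their reading is None.
At some moment in a run one of hanger0, hanger1, hanger2 may be knocked a few centimetres aside while the robot is not near it.
Once in a run the grip may slacken for a moment while it holds something.
It also fails if it takes over 210 s, if anything falls off the work surface, if the arm or the gripper's body presses on something with over 40 N, if the wrist force passes 120 N, or if a joint passes its speed limit or range.

## Working session

There is one attempt and no reset: what is moved stays moved. The work goes in short steps, Python scripts to look and compute and a tool call to move; the robot and the scene stay as the last step left them, time stands still between calls to the robot, and variables do not carry over. Pictures are saved under pics/ and viewed, and the job is handed in when it is done.

Besides the shell and the picture viewer there is one more tool, called after "Request:" as name([rows], argument=value, ...), one row to a line, values as JSON. move_arm: Moves the arm, as the interface text tells. Its arguments: {"type":"object","properties":{"commands":{"type":"array"}},"required":["commands"]}

```bash
mkdir -p pics; ls; cat > h.py <<'E'
import numpy as np, cv2
from rig import arm, eyes, workorder
from scipy.spatial.transform import Rotation as Rn
def snap(n,fn=None):
    c=eyes.read_camera(n)
    if fn: cv2.imwrite('pics/'+fn,cv2.cvtColor(c['frame'],cv2.COLOR_RGB2BGR))
    return c
def ray(c,u,v,fish=False):
    K=np.array(c['camera_matrix']);R=np.array(c['R']);t=np.array(c['t'])
    x=(u-K[0,2])/K[0,0];y=(v-K[1,2])/K[1,1]
    if fish:
        r=np.hypot(x,y); d=np.array([x/r*np.sin(r),y/r*np.sin(r),np.cos(r)]) if r>1e-9 else np.array([0,0,1.])
    else: d=np.array([x,y,1.])
    d=R.T@d; return -R.T@t, d/np.linalg.norm(d)
def onz(c,u,v,z,fish=False):
    o,d=ray(c,u,v,fish); return o+d*(z-o[2])/d[2]
def tri(rays):
    A=np.zeros((3,3));b=np.zeros(3)
    for o,d in rays:
        P=np.eye(3)-np.outer(d,d);A+=P;b+=P@o
    X=np.linalg.solve(A,b); return X,[np.linalg.norm(np.cross(X-o,d)) for o,d in rays]
def proj(c,X,fish=False):
    K=np.array(c['camera_matrix']);p=np.array(c['R'])@np.array(X)+np.array(c['t'])
    if fish:
        r=np.hypot(p[0],p[1]);th=np.arctan2(r,p[2]);x,y=p[0]/r*th,p[1]/r*th
    else: x,y=p[0]/p[2],p[1]/p[2]
    return K[0,0]*x+K[0,2],K[1,1]*y+K[1,2]
def state():
    s=arm.get_obs(); return s
def q2R(q): return Rn.from_quat([q[1],q[2],q[3],q[0]]).as_matrix()
E
python3 - <<'E'
from h import *
for n in ['scene','top','wrist']:
    c=snap(n,n+'0.png');print(n,np.round(c['camera_matrix'],1).tolist(),np.round(-np.array(c['R']).T@np.array(c['t']),3),np.round(c['R'],2).tolist())
s=state();print(s)
E
```

```text
pics
scene [[486.6, 0.0, 253.3], [0.0, 486.6, 199.9], [0.0, 0.0, 1.0]] [0.669 0.815 1.347] [[-0.97, 0.24, -0.01], [0.2, 0.8, -0.56], [-0.12, -0.55, -0.83]]
top [[396.5, 0.0, 259.0], [0.0, 396.5, 193.2], [0.0, 0.0, 1.0]] [0.381 0.033 1.472] [[-0.03, -1.0, -0.0], [-1.0, 0.03, -0.09], [0.09, -0.0, -1.0]]
wrist [[297.3, 0.0, 256.0], [0.0, 297.3, 194.7], [0.0, 0.0, 1.0]] [0.124 0.541 0.373] [[0.35, 0.94, -0.0], [0.9, -0.34, 0.28], [0.27, -0.1, -0.96]]
{'t': 0.15, 'joint_positions': array([ 1.10991224e+00,  8.78616810e-02,  1.37190774e+00, -4.79957750e-05,
        1.68356007e+00, -1.03121598e-01]), 'dq': array([-0.00095066, -0.00088114, -0.00366926,  0.00124506, -0.00262441,
        0.00058696]), 'joint_torque': array([ 9.54323004e-04, -3.52373314e+01, -3.13678193e+01, -2.40071704e-04,
        8.11027712e-03,  1.32052611e-05]), 'tool_pos': array([0.1924657 , 0.5148361 , 0.23036588]), 'tcp_rot': array([-2.18757614e-04,  1.77931353e-01,  9.84042519e-01, -8.40752316e-04]), 'force': array([-0.25044604,  0.56063155, -0.67826743]), 'torque': array([ 0.05302169,  0.04235982, -0.05092161]), 'grip_width': 0.08551940304925691}
```

View pics/scene0.png

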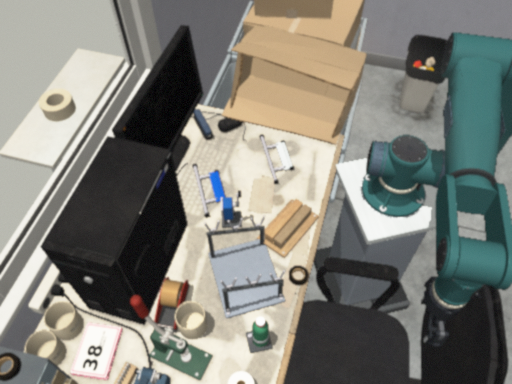

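View pics/top0.png

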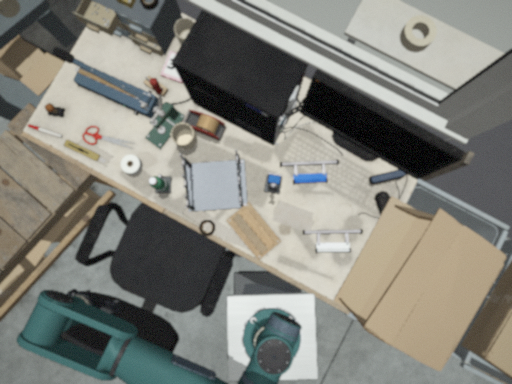

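View pics/wrist0.png

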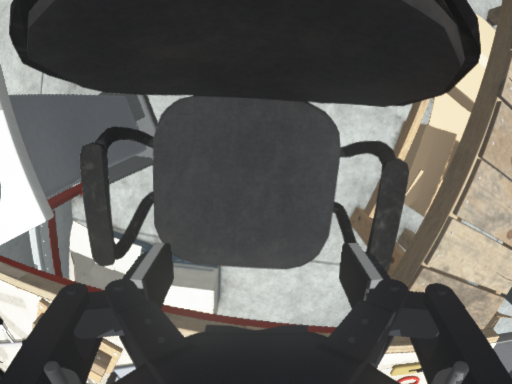

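```bash
python3 - <<'E'
import cv2
a=cv2.imread('pics/top0.png')[130:270,140:400];cv2.imwrite('pics/t0c.png',cv2.resize(a,None,fx=3,fy=3,interpolation=cv2.INTER_CUBIC))
a=cv2.imread('pics/scene0.png')[100:370,140:345];cv2.imwrite('pics/s0c.png',cv2.resize(a[:,:],None,fx=2.2,fy=2.2,interpolation=cv2.INTER_CUBIC))
E
```

```text
(no output)
```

View pics/t0c.png

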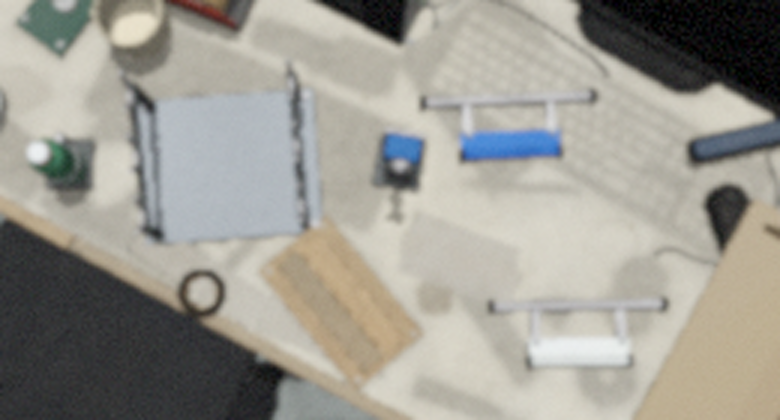

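View pics/s0c.png

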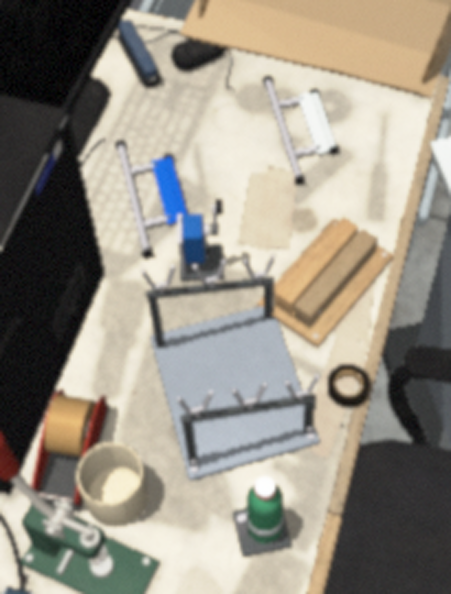

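```bash
python3 - <<'E'
from h import *
T=snap('top');S=snap('scene')
def t(u,v): return 140+u/3,130+v/3
def s(u,v): return 140+u/2.2,100+v/2.2
def p2(n,a,b):
    X,e=tri([ray(T,*t(*a)),ray(S,*s(*b))]);print(n,np.round(X,3),np.round(e,3))
p2('cap',(38,152),(264,488))
p2('roller',(396,165),(217,205))
p2('blueL',(424,103),(148,252));p2('blueR',(593,96),(121,146))
p2('alL',(492,306),(299,180));p2('alR',(662,304),(268,80))
p2('tape',(202,292),(349,385))
for n,a in [('blueL',(424,103)),('blueR',(593,96)),('alL',(492,306)),('alR',(662,304))]: print(n,np.round(onz(T,*t(*a),.009),3))
for a in [(165,240),(322,222),(310,90),(158,98)]: print('plate',np.round(onz(T,*t(*a),.006),3))
for b in [(193,474),(318,440),(272,318),(155,345)]: print('plateS',np.round(onz(S,*s(*b),.006),3))
E
```

```text
cap [0.56  0.387 0.145] [0.001 0.001]
roller [ 0.53  -0.013  0.154] [0.003 0.003]
blueL [ 0.627 -0.057  0.005] [0. 0.]
blueR [ 0.631 -0.269 -0.001] [0.001 0.001]
alL [ 0.373 -0.132  0.002] [0.001 0.001]
alR [ 0.37  -0.34   0.007] [0.001 0.001]
tape [0.4   0.224 0.006] [0. 0.]
blueL [ 0.626 -0.056  0.009]
blueR [ 0.629 -0.267  0.009]
alL [ 0.372 -0.131  0.009]
alR [ 0.369 -0.339  0.009]
plate [0.465 0.268 0.006]
plate [0.481 0.074 0.006]
plate [0.647 0.085 0.006]
plate [0.642 0.275 0.006]
plateS [0.634 0.297 0.006]
plateS [0.463 0.291 0.006]
plateS [0.476 0.097 0.006]
plateS [0.647 0.099 0.006]
```

```bash
cat >> h.py <<'E'
def goal(pos,yaw=0.,tilt=None):
    # reference: tool x=+Y, y=+X, z=-Z, then yaw about world z
    s=arm.get_obs();R=q2R(s['tcp_rot'])
    Rg=Rn.from_euler('z',yaw).as_matrix()@np.array([[0,1,0],[1,0,0],[0,0,-1.]])
    d=R.T@(np.array(pos)-s['tool_pos'])*100; r=Rn.from_matrix(R.T@Rg).as_rotvec()
    print('t',round(s['t'],2),'pos',np.round(s['tool_pos'],4),'F',np.round(s['force'],1),'grip',round(s['grip_width'],4))
    print('shift cm',np.round(d,2),'rot',np.round(r,3))
E
python3 -c "
from h import *
goal([.48,-.08,.29])"
```

```text
t 0.25 pos [0.1925 0.515  0.2307] F [-0.7  0.6  0.1] grip 0.0854
shift cm [-47.76 -45.67  -5.89] rot [-1.000e-03  0.000e+00  1.213e+00]
```

Request:
move_arm([
  {"x": -2, "y": -2, "z": -5.9, "az": 0.1, "grip": -1},
  {"x": -47.8, "y": -45.7, "z": -5.9, "az": 1.213, "grip": -1},
  {"x": -47.8, "y": -45.7, "z": -5.9, "az": 1.213, "grip": -1},
  {"x": -47.8, "y": -45.7, "z": -5.9, "az": 1.213, "grip": -1},
  {"x": -47.8, "y": -45.7, "z": -5.9, "az": 1.213, "grip": -1},
  {"x": -47.8, "y": -45.7, "z": -5.9, "az": 1.213, "grip": -1},
  {"x": -47.8, "y": -45.7, "z": -5.9, "az": 1.213, "grip": -1},
  {"x": -47.8, "y": -45.7, "z": -5.9, "az": 1.213, "grip": -1},
  {"x": -47.8, "y": -45.7, "z": -5.9, "az": 1.213, "grip": -1},
  {"x": -47.8, "y": -45.7, "z": -5.9, "az": 1.213, "grip": -1},
])

```text
invalid input at $.commands[0]: expected keys x, y, z, ax, ay, az, grip
```

Request:
move_arm([
  {"x": -2, "y": -2, "z": -5.9, "ax": 0, "ay": 0, "az": 0.1, "grip": -1},
  {"x": -47.8, "y": -45.7, "z": -5.9, "ax": 0, "ay": 0, "az": 1.213, "grip": -1},
  {"x": -47.8, "y": -45.7, "z": -5.9, "ax": 0, "ay": 0, "az": 1.213, "grip": -1},
  {"x": -47.8, "y": -45.7, "z": -5.9, "ax": 0, "ay": 0, "az": 1.213, "grip": -1},
  {"x": -47.8, "y": -45.7, "z": -5.9, "ax": 0, "ay": 0, "az": 1.213, "grip": -1},
  {"x": -47.8, "y": -45.7, "z": -5.9, "ax": 0, "ay": 0, "az": 1.213, "grip": -1},
  {"x": -47.8, "y": -45.7, "z": -5.9, "ax": 0, "ay": 0, "az": 1.213, "grip": -1},
  {"x": -47.8, "y": -45.7, "z": -5.9, "ax": 0, "ay": 0, "az": 1.213, "grip": -1},
  {"x": -47.8, "y": -45.7, "z": -5.9, "ax": 0, "ay": 0, "az": 1.213, "grip": -1},
  {"x": -47.8, "y": -45.7, "z": -5.9, "ax": 0, "ay": 0, "az": 1.213, "grip": -1},
])

```text
t: 1.5
tool_pos: [0.4495, -0.018, 0.2901]
tcp_rot: [0.0, 0.707, 0.707, -0.0]
force: [0.6, 1.4, -0.7]
grip_width: -0.0001
```

```bash
python3 -c "
from h import *
goal([.48,-.08,.29]); snap('wrist','w1.png')"
```

```text
t 1.5 pos [ 0.4495 -0.018   0.2901] F [ 0.6  1.4 -0.7] grip -0.0001
shift cm [-6.2   3.05  0.01] rot [ 0.001  0.001 -0.   ]
```

View pics/w1.png

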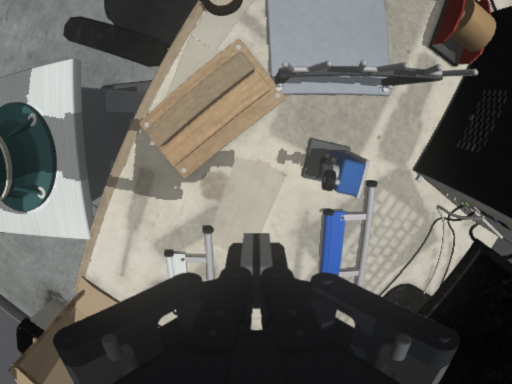

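```bash
python3 -c "
from h import *
a=cv2.imread('pics/w1.png')
cv2.imwrite('pics/w1c.png',cv2.resize(a[130:210,270:380],None,fx=6,fy=6,interpolation=cv2.INTER_CUBIC))
c=snap('wrist')
for u,v in [(328,176),(328,180),(328,185)]: print(onz(c,u,v,.145,True))
"
```

```text
[ 0.52374539 -0.01931418  0.145     ]
[ 0.52397032 -0.0234672   0.145     ]
[ 0.52426642 -0.02869921  0.145     ]
```

View pics/w1c.png

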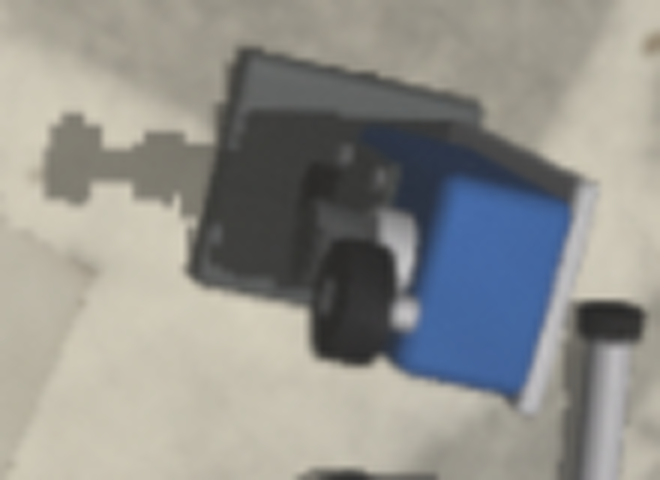

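```bash
python3 -c "
from h import *
c=snap('wrist')
f=lambda u,v,z: onz(c,270+u/6,130+v/6,z,True)[:2]
def yaw(a,b): d=b-a;return np.arctan2(d[1],d[0])
print(yaw(f(240,50,.005),f(480,105,.005)), yaw(f(195,275,.005),f(240,50,.005))-np.pi/2)
print(yaw(f(445,175,.104),f(575,205,.104)),yaw(f(390,360,.104),f(520,400,.104)))
print(f(352,300,.145),f(445,175,.104),f(390,360,.104))
T=snap('top'); print(proj(T,[.5245,-.0235,.145]))
"
```

```text
-0.19817539652931213 -0.17213098817434846
-0.19678528010650298 -0.29304939926175233
[ 0.5226755  -0.01882743] [ 0.55031639 -0.00435693] [ 0.54140325 -0.04102062]
(np.float64(274.8304376732696), np.float64(187.60199888386117))
```

```bash
cat >> h.py <<'E'
import pickle
def snapz(n,fn,box=None,k=1):
    c=eyes.read_camera(n); a=cv2.cvtColor(c['frame'],cv2.COLOR_RGB2BGR)
    pickle.dump({q:np.array(c[q]) for q in ['camera_matrix','R','t','frame']},open('pics/%s.pkl'%fn,'wb'))
    if box: u0,v0,u1,v1=box; a=cv2.resize(a[v0:v1,u0:u1],None,fx=k,fy=k,interpolation=cv2.INTER_CUBIC)
    cv2.imwrite('pics/%s.png'%fn,a); return c
def ld(fn): return pickle.load(open('pics/%s.pkl'%fn,'rb'))
E
python3 -c "
from h import *
goal([.48,-.08,.29])
snapz('wrist','w2',(270,130,380,210),6);goal([.48,-.08,.29])"
```

```text
t 1.7 pos [ 0.449  -0.0169  0.2894] F [ 0.4 -0.4 -0.4] grip 0.0001
shift cm [-6.31  3.12 -0.07] rot [-0.002  0.    -0.003]
t 1.75 pos [ 0.4488 -0.0158  0.2897] F [ 0.3  0.3 -0.1] grip -0.0002
shift cm [-6.42  3.13 -0.04] rot [-0.001  0.    -0.001]
```

View pics/w2.png

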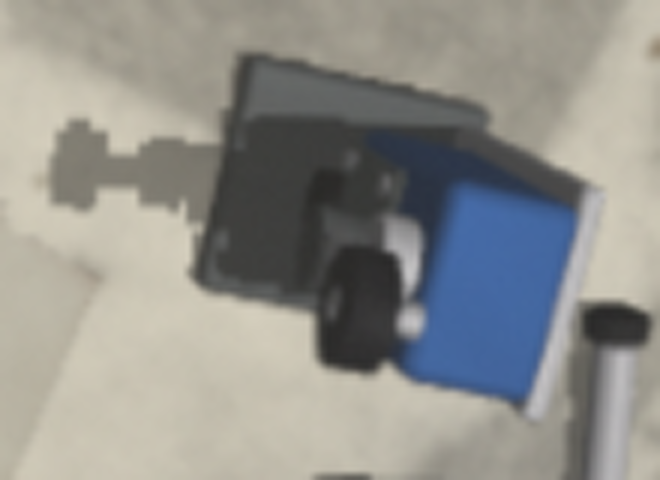

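```bash
python3 -c "
from h import *
c=ld('w2')
f=lambda u,v,z: onz(c,270+u/6,130+v/6,z,True)[:2]
def yaw(a,b): d=b-a;return np.arctan2(d[1],d[0])
print(yaw(f(248,55,.005),f(488,110,.005)), yaw(f(200,282,.005),f(248,55,.005))-np.pi/2)
print(yaw(f(455,182,.104),f(580,210,.104)))
print(f(359,308,.145),f(455,182,.104),f(400,365,.104))
T=snapz('top','t2',(240,160,310,220),8); print(proj(T,[*f(359,308,.145),.145]))
"
```

```text
-0.19194009162521372 -0.17693362269660162
-0.1849636059330685
[ 0.52284058 -0.01523693] [ 5.51248892e-01 -3.79704297e-04] [ 0.54251104 -0.03684184]
(np.float64(272.3915818043395), np.float64(188.16112466533215))
```

View pics/t2.png

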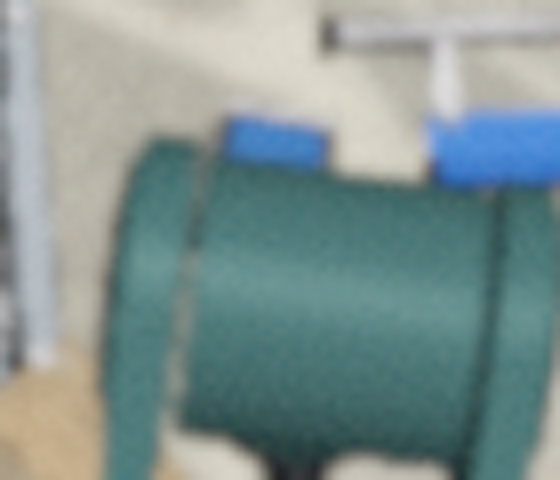

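```bash
python3 -c "
from h import *
goal([.513,-.057,.29],-.187)
goal([.513,-.057,.118],-.187)"
```

```text
t 1.8 pos [ 0.4487 -0.0151  0.2899] F [-0.1 -0.1 -0.4] grip -0.0004
shift cm [-4.19  6.43 -0.01] rot [-0.001  0.     0.188]
t 1.8 pos [ 0.4487 -0.0151  0.2899] F [-0.1 -0.1 -0.4] grip -0.0004
shift cm [-4.19  6.44 17.19] rot [-0.001  0.     0.188]
```

Request:
move_arm([
  {"x": -4.2, "y": 6.4, "z": 0, "ax": 0, "ay": 0, "az": 0.187, "grip": -1},
  {"x": -4.2, "y": 6.4, "z": 0, "ax": 0, "ay": 0, "az": 0.187, "grip": -1},
  {"x": -4.2, "y": 6.4, "z": 6, "ax": 0, "ay": 0, "az": 0.187, "grip": -1},
  {"x": -4.2, "y": 6.4, "z": 12, "ax": 0, "ay": 0, "az": 0.187, "grip": -1},
  {"x": -4.2, "y": 6.4, "z": 17.2, "ax": 0, "ay": 0, "az": 0.187, "grip": -1},
  {"x": -4.2, "y": 6.4, "z": 17.2, "ax": 0, "ay": 0, "az": 0.187, "grip": -1},
  {"x": -4.2, "y": 6.4, "z": 17.2, "ax": 0, "ay": 0, "az": 0.187, "grip": -1},
  {"x": -4.2, "y": 6.4, "z": 17.2, "ax": 0, "ay": 0, "az": 0.187, "grip": -1},
])

```text
t: 2.8
tool_pos: [0.5149, -0.0572, 0.1219]
tcp_rot: [0.003, 0.769, 0.639, 0.002]
force: [-0.3, 0.4, 0.7]
grip_width: -0.0001
```

```bash
python3 -c "
from h import *
goal([.524-.003+.014*.187,-.016+.014*.982,.118],-.187)
snapz('wrist','w3');snapz('scene','s3',(190,150,300,250),6)"
```

```text
t 2.8 pos [ 0.5149 -0.0572  0.1219] F [-0.3  0.4  0.7] grip -0.0001
shift cm [ 5.56 -0.15  0.38] rot [0.006 0.001 0.002]
```

View pics/w3.png

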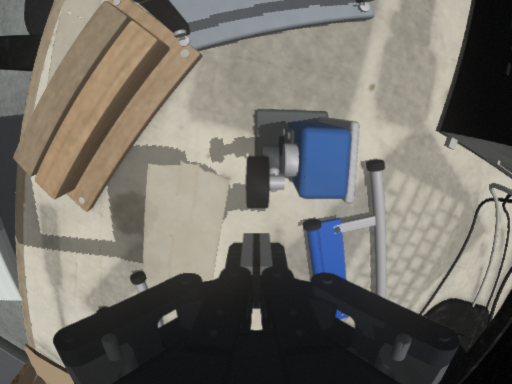

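View pics/s3.png

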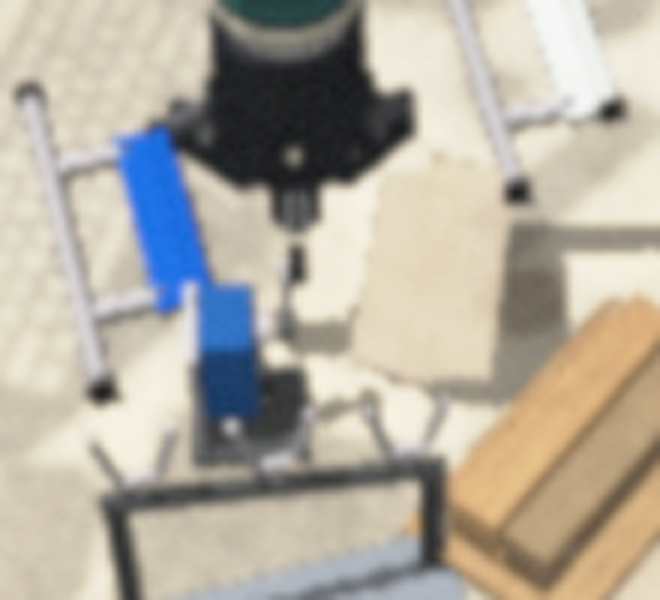

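Request:
move_arm([
  {"x": 1.5, "y": -0.1, "z": 0.3, "ax": 0, "ay": 0, "az": 0, "grip": -1},
  {"x": 3, "y": -0.1, "z": 0.3, "ax": 0, "ay": 0, "az": 0, "grip": -1},
  {"x": 4.5, "y": -0.1, "z": 0.3, "ax": 0, "ay": 0, "az": 0, "grip": -1},
  {"x": 5.6, "y": -0.1, "z": 0.3, "ax": 0, "ay": 0, "az": 0, "grip": -1},
  {"x": 5.6, "y": -0.1, "z": 0.3, "ax": 0, "ay": 0, "az": 0, "grip": -1},
  {"x": 5.6, "y": -0.1, "z": 0.3, "ax": 0, "ay": 0, "az": 0, "grip": -1},
])

```text
t: 3.65
tool_pos: [0.5228, -0.0023, 0.1171]
tcp_rot: [0.001, 0.77, 0.639, 0.0]
force: [-2.5, -3.8, -2.4]
grip_width: -0.0001
```

```bash
python3 -c "
from h import *
goal([.514,-.057,.12],-.187)
snapz('scene','s4',(190,150,300,250),6);snapz('wrist','w4',(180,80,340,200),4)"
```

```text
t 3.65 pos [ 0.5228 -0.0023  0.1171] F [-2.5 -3.8 -2.4] grip -0.0001
shift cm [-5.54  0.15 -0.28] rot [0.002 0.002 0.002]
```

View pics/s4.png

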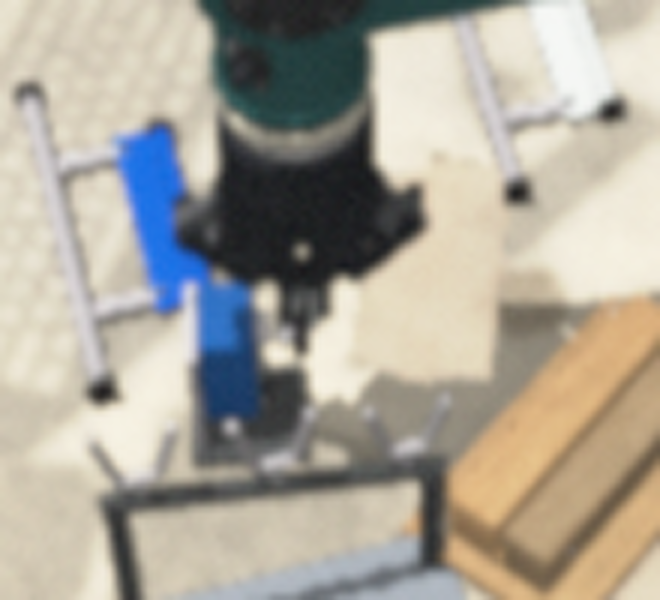

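View pics/w4.png

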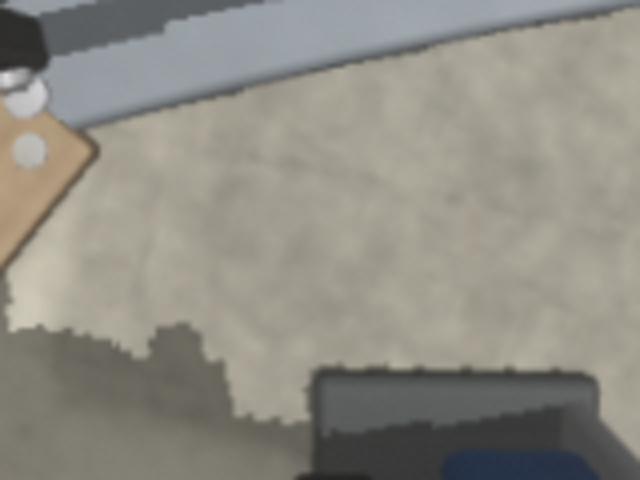

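```bash
python3 -c "
from h import *
a=ld('w4')['frame'][:,:,::-1]
cv2.imwrite('pics/w4b.png',cv2.resize(a[150:290,180:360],None,fx=4,fy=4))"
```

```text
(no output)
```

View pics/w4b.png

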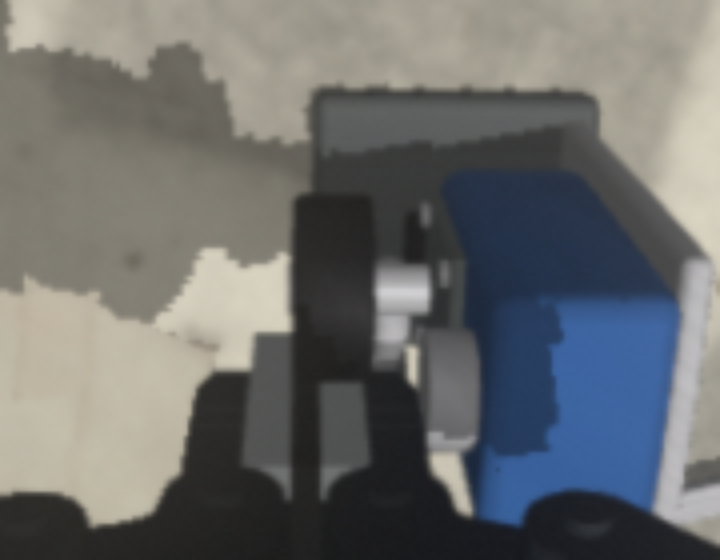

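```bash
python3 -c "
from h import *
c=ld('w4')
y=np.array([.187,.982])
for z in (.14,.13,.12):
  X=onz(c,263.5,221,z,True)[:2]; d=(X-np.array([.524,-.016]))@y; print(z,X,d,np.hypot(d,z-.09))
s=state();print(s['force'])"
```

```text
0.14 [0.52996272 0.02202298] 0.03845359400161543 0.06307676982567414
0.13 [0.52951236 0.01806245] 0.03448013883878357 0.05280984732359858
0.12 [0.529062   0.01410192] 0.03050668367595169 0.04278618642628222
[-3.03936133 -4.63154169 -2.74912498]
```

Request:
move_arm([
  {"x": -3, "y": 0.1, "z": 0, "ax": 0, "ay": 0, "az": 0, "grip": -1},
  {"x": -5.5, "y": 0.1, "z": 0, "ax": 0, "ay": 0, "az": 0, "grip": -1},
  {"x": -5.5, "y": 0.1, "z": 0, "ax": 0, "ay": 0, "az": 0, "grip": -1},
  {"x": -5.5, "y": 0.1, "z": -6, "ax": 0, "ay": 0, "az": 0, "grip": -1},
  {"x": -5.5, "y": 0.1, "z": -12, "ax": 0, "ay": 0, "az": 0, "grip": 1},
  {"x": -5.5, "y": 0.1, "z": -16, "ax": 0, "ay": 0, "az": -0.187, "grip": 1},
  {"x": -5.5, "y": 0.1, "z": -16, "ax": 0, "ay": 0, "az": -0.187, "grip": 1},
])

```text
t: 4.62
tool_pos: [0.5156, -0.0553, 0.283]
tcp_rot: [0.006, 0.706, 0.708, 0.004]
force: [0.1, 0.6, -0.7]
grip_width: 0.0548
```

```bash
python3 -c "
from h import *
goal([.5,-.22,.27])
snapz('scene','s5',(190,150,300,250),6);snapz('wrist','w5')"
```

```text
t 4.62 pos [ 0.5156 -0.0553  0.283 ] F [ 0.1  0.6 -0.7] grip 0.0548
shift cm [-16.46  -1.62   1.31] rot [0.014 0.002 0.003]
```

View pics/w5.png

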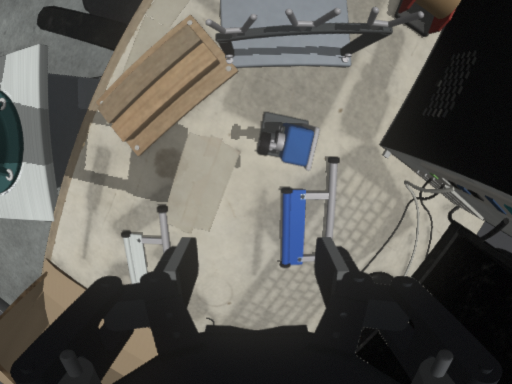

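View pics/s5.png

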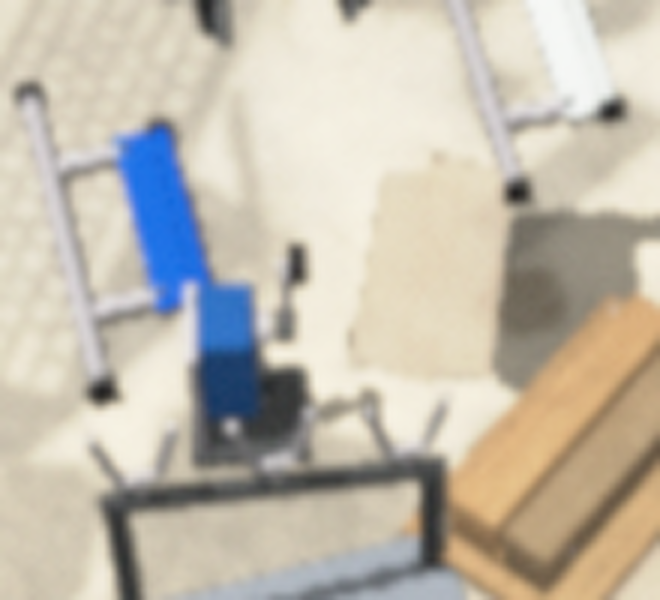

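```bash
python3 -c "
from h import *
goal([.55,.10,.36])"
```

```text
t 4.72 pos [ 0.5136 -0.0553  0.2776] F [-0.4 -0.1 -0.9] grip 0.0687
shift cm [15.53  3.68 -8.24] rot [0.004 0.001 0.001]
```

Request:
move_arm([
  {"x": 3, "y": 1, "z": -6, "ax": 0, "ay": 0, "az": 0, "grip": 1},
  {"x": 15.5, "y": 3.7, "z": -8.2, "ax": 0, "ay": 0, "az": 0, "grip": 1},
  {"x": 15.5, "y": 3.7, "z": -8.2, "ax": 0, "ay": 0, "az": 0, "grip": 1},
  {"x": 15.5, "y": 3.7, "z": -8.2, "ax": 0, "ay": 0, "az": 0, "grip": 1},
  {"x": 15.5, "y": 3.7, "z": -8.2, "ax": 0, "ay": 0, "az": 0, "grip": 1},
  {"x": 15.5, "y": 3.7, "z": -8.2, "ax": 0, "ay": 0, "az": 0, "grip": 1},
  {"x": 15.5, "y": 3.7, "z": -8.2, "ax": 0, "ay": 0, "az": 0, "grip": 1},
])

```text
t: 5.6
tool_pos: [0.55, 0.0984, 0.3591]
tcp_rot: [0.001, 0.708, 0.707, 0.001]
force: [-0.1, 0.6, -0.6]
grip_width: 0.0854
```

```bash
python3 -c "
from h import *
goal([.55,.10,.36])
snapz('wrist','w6',(130,0,400,250),2.8)"
```

```text
t 5.6 pos [0.55   0.0984 0.3591] F [-0.1  0.6 -0.6] grip 0.0854
shift cm [ 0.16  0.   -0.09] rot [ 0.003  0.001 -0.001]
```

View pics/w6.png

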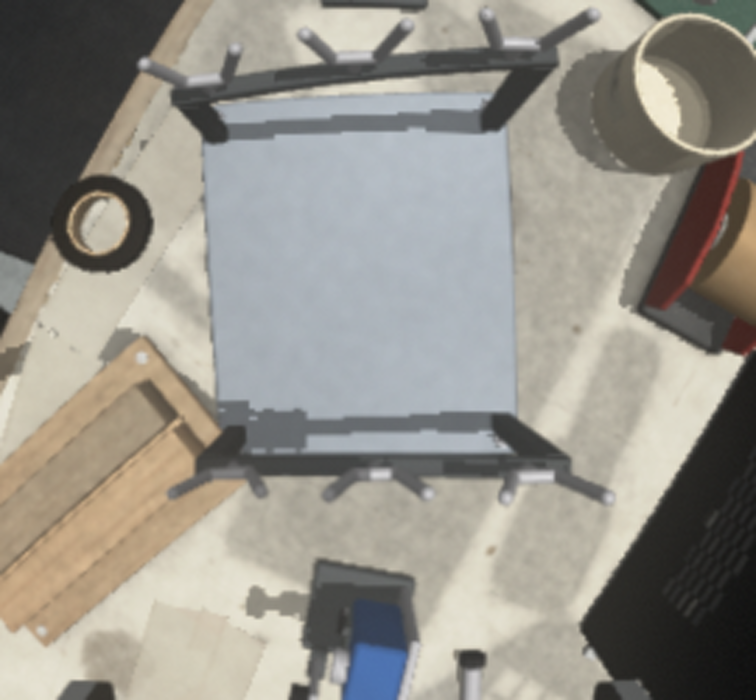

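```bash
python3 -c "
from h import *
c=ld('w6')
f=lambda u,v,z: onz(c,130+u/2.8,v/2.8,z,True)
P={}
for n,a,b,z in [('front',(203,82),(212,472),.136),('mid',(352,60),(378,473),.154),('rear',(520,45),(532,474),.172)]:
  L=f(*a,z);R=f(*b,z);d=L-R
  print(n,L[:2],R[:2],'mid',(L+R)[:2]/2,'len',np.linalg.norm(d),'yaw',np.arctan2(-d[0],d[1]))
for n,tl,z in [('front',[(147,65),(235,50),(175,493),(262,492)],.142),('mid',[(305,34),(407,25),(330,495),(429,494)],.160),('rear',[(487,15),(594,15),(506,497),(609,497)],.178)]:
  A=[f(*p,z+(.029 if i%2==0 else .035)) for i,p in enumerate(tl)]
  print(n,[np.round(a[:2],4) for a in A]); L=(A[0]+A[1])/2;R=(A[2]+A[3])/2;d=L-R;print('tips mid',(L+R)[:2]/2,np.linalg.norm(d),np.arctan2(-d[0],d[1]))
"
```

```text
front [0.48476093 0.27352595] [0.48634691 0.09708521] mid [0.48555392 0.18530558] len 0.17644785939721075 yaw 0.008988504498988746
mid [0.54977046 0.27625409] [0.56059723 0.09987985] mid [0.55518384 0.18806697] len 0.17670623169101293 yaw 0.06130826471031353
rear [0.61638467 0.28006855] [0.62330167 0.10350408] mid [0.61984317 0.19178632] len 0.17669990354331577 yaw 0.03915547837990657
front [array([0.4679, 0.273 ]), array([0.5044, 0.2749]), array([0.4764, 0.0955]), array([0.5134, 0.097 ])]
tips mid [0.4905279  0.18512881] 0.17792783609096752 0.04914542588124426
mid [array([0.5322, 0.2767]), array([0.5698, 0.2784]), array([0.541 , 0.0984]), array([0.5786, 0.1002])]
tips mid [0.55542426 0.18842044] 0.1784054628176006 0.04928995371172616
rear [array([0.5976, 0.2796]), array([0.6354, 0.2812]), array([0.606, 0.102]), array([0.6439, 0.1037])]
tips mid [0.62072793 0.19162489] 0.1777920600785807 0.047631727828456295
```

```bash
python3 -c "
from h import *
goal([.628,-.19,.2],0.015)"
```

```text
t 5.65 pos [0.55   0.0985 0.3594] F [-0.1  0.8  0.3] grip 0.0854
shift cm [-28.83   7.78  15.98] rot [ 0.003  0.001 -0.016]
```

```bash
python3 -c "
from h import *
c=ld('w5')
for p in [(385,150),(415,212),(365,340),(430,20),(466,0)]: print(p,onz(c,*p,0,True),onz(c,*p,.1,True))
c=ld('w6')
f=lambda u,v,z: onz(c,130+u/2.8,v/2.8,z,True)
print('PC',f(582,625,0),f(740,370,0),f(582,625,.05),f(740,370,.05))
print('spool',f(640,310,0),f(740,160,.06))
a=cv2.cvtColor(eyes.read_camera('top')['frame'],cv2.COLOR_RGB2BGR)
cv2.imwrite('pics/t6.png',cv2.resize(a[0:220,160:420],None,fx=3,fy=2.7))
T=ld('t2')
for p in [(255,152),(277,140),(180,97),(355,155),(370,160),(430,190)]: print('top',p,np.round(onz(T,*p,0),3),np.round(onz(T,*p,.3),3))
"
```

```text
(385, 150) [ 7.13073703e-01 -3.71459482e-02  5.55111512e-17] [ 0.6656139  -0.02418568  0.1       ]
(415, 212) [ 0.78385783 -0.1388328   0.        ] [ 0.7196288  -0.10178223  0.1       ]
(365, 340) [ 0.73962917 -0.41867006  0.        ] [ 0.6858782  -0.31532416  0.1       ]
(430, 20) [0.79300577 0.18195685 0.        ] [0.72660952 0.14301019 0.1       ]
(466, 0) [0.87780237 0.24173585 0.        ] [0.79131723 0.18862714 0.1       ]
PC [ 0.70290602 -0.03380389  0.        ] [0.80033378 0.13956861 0.        ] [ 0.68757368 -0.0133606   0.05      ] [0.77528606 0.14272341 0.05      ]
spool [0.72795193 0.17343345 0.        ] [0.76693665 0.26429104 0.06      ]
top (255, 152) [0.677 0.041 0.   ] [0.617 0.039 0.3  ]
top (277, 140) [ 0.721 -0.044  0.   ] [ 0.651 -0.028  0.3  ]
top (180, 97) [0.898 0.321 0.   ] [0.793 0.262 0.3  ]
top (355, 155) [ 0.655 -0.335  0.   ] [ 0.599 -0.26   0.3  ]
top (370, 160) [ 0.634 -0.39   0.   ] [ 0.583 -0.304  0.3  ]
top (430, 190) [ 0.515 -0.608  0.   ] [ 0.488 -0.477  0.3  ]
```

View pics/t6.png

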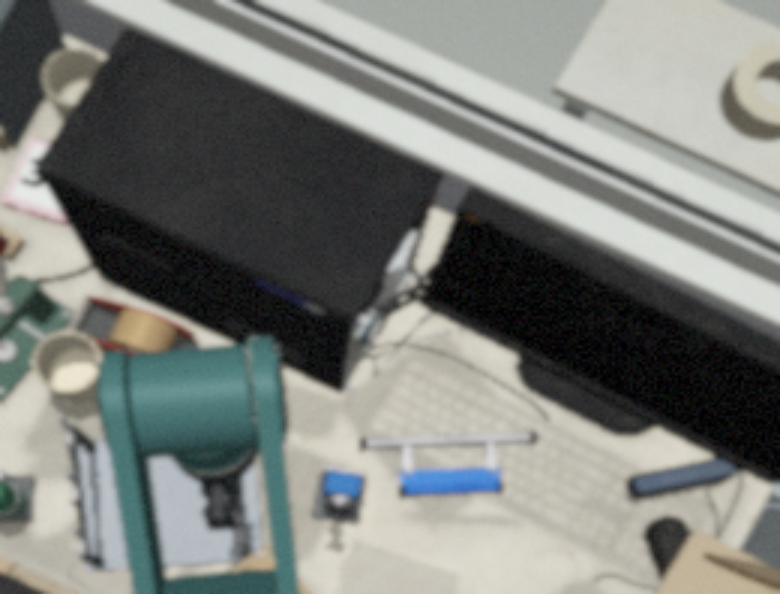

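Request:
move_arm([
  {"x": -28.8, "y": 0, "z": 0, "ax": 0, "ay": 0, "az": 0, "grip": 1},
  {"x": -28.8, "y": 0, "z": 2, "ax": 0, "ay": 0, "az": 0, "grip": 1},
  {"x": -28.8, "y": 0, "z": 5, "ax": 0, "ay": 0, "az": 0, "grip": 1},
  {"x": -28.8, "y": 3, "z": 9, "ax": 0, "ay": 0, "az": -0.01, "grip": 1},
  {"x": -28.8, "y": 7.8, "z": 16, "ax": 0, "ay": 0, "az": -0.015, "grip": 1},
  {"x": -28.8, "y": 7.8, "z": 16, "ax": 0, "ay": 0, "az": -0.015, "grip": 1},
  {"x": -28.8, "y": 7.8, "z": 16, "ax": 0, "ay": 0, "az": -0.015, "grip": 1},
  {"x": -28.8, "y": 7.8, "z": 16, "ax": 0, "ay": 0, "az": -0.015, "grip": 1},
  {"x": -28.8, "y": 7.8, "z": 16, "ax": 0, "ay": 0, "az": -0.015, "grip": 1},
])

```text
t: 6.82
tool_pos: [0.629, -0.1892, 0.2037]
tcp_rot: [0.004, 0.702, 0.712, 0.002]
force: [0.1, -0.4, -0.3]
grip_width: 0.0854
```

```bash
python3 -c "
from h import *
goal([.628,-.162,.1],0.015)
snapz('wrist','w7')"
```

```text
t 6.83 pos [ 0.629  -0.1892  0.2037] F [ 0.1 -0.4 -0.3] grip 0.0854
shift cm [ 2.75 -0.15 10.36] rot [ 0.009  0.003 -0.   ]
```

View pics/w7.png

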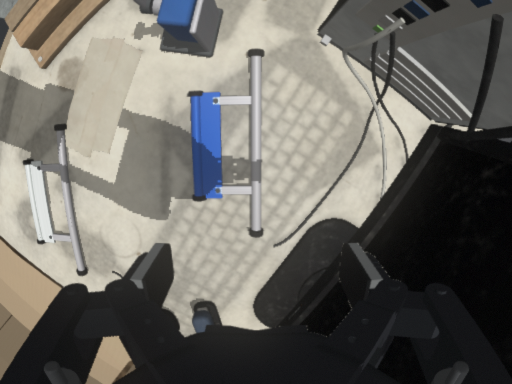

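```bash
python3 -c "
from h import *
c=ld('w7')
for a,b in [((256,53),(257,233)),((60,127),(82,271))]:
  L=onz(c,*a,.009,True);R=onz(c,*b,.009,True);d=L-R;print((L+R)/2,np.linalg.norm(d),np.arctan2(-d[0],d[1]))
for p in [(340,220),(290,260),(258,300)]: print('foot',onz(c,*p,.01,True))
print('panel',onz(c,197,95,.009,True),onz(c,199,198,.009,True))
"
```

```text
[ 0.63018474 -0.15966322  0.009     ] 0.21360492893763522 0.02048754815185034
[ 0.37216051 -0.23380269  0.009     ] 0.21180933985324066 -0.010211715855442643
foot [ 0.73591974 -0.24843003  0.01      ]
foot [ 0.67561273 -0.30420808  0.01      ]
foot [ 0.63540347 -0.36882194  0.01      ]
panel [ 0.56229582 -0.1007088   0.009     ] [ 0.56210088 -0.22196831  0.009     ]
```

```bash
python3 -c "
from h import *
goal([.630,-.160,.05],0.018)"
```

```text
t 6.88 pos [ 0.6291 -0.1891  0.2038] F [ 0.  0. -0.] grip 0.0855
shift cm [ 2.95  0.   15.38] rot [ 0.009  0.003 -0.003]
```

Request:
move_arm([
  {"x": 3, "y": 0, "z": 5, "ax": 0.009, "ay": 0.003, "az": -0.003, "grip": -0.2},
  {"x": 3, "y": 0, "z": 10, "ax": 0.009, "ay": 0.003, "az": -0.003, "grip": -0.2},
  {"x": 3, "y": 0, "z": 15.4, "ax": 0.009, "ay": 0.003, "az": -0.003, "grip": -0.2},
  {"x": 3, "y": 0, "z": 15.4, "ax": 0.009, "ay": 0.003, "az": -0.003, "grip": -0.2},
  {"x": 3, "y": 0, "z": 15.4, "ax": 0.009, "ay": 0.003, "az": -0.003, "grip": -0.2},
])

```text
t: 7.5
tool_pos: [0.6318, -0.1599, 0.0536]
tcp_rot: [0.002, 0.701, 0.714, 0.001]
force: [0.8, -0.1, 0.6]
grip_width: 0.0343
```

```bash
python3 -c "
from h import *
goal([.630,-.160,.003],0.018)
snapz('wrist','w8',(150,100,370,300),3.4)"
```

```text
t 7.5 pos [ 0.6318 -0.1599  0.0536] F [ 0.8 -0.1  0.6] grip 0.0343
shift cm [-0.   -0.21  5.06] rot [0.005 0.002 0.   ]
```

View pics/w8.png

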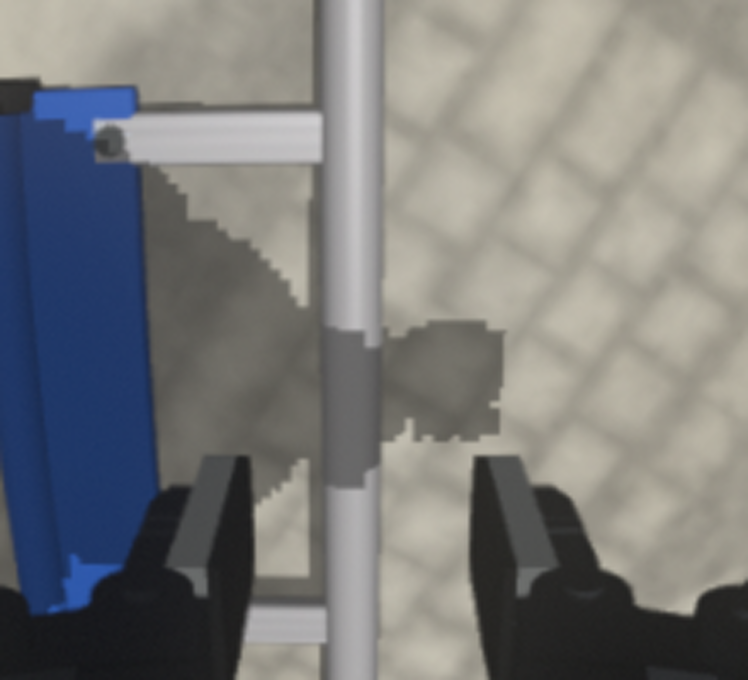

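Request:
move_arm([
  {"x": 0, "y": -0.2, "z": 2.5, "ax": 0.005, "ay": 0.002, "az": 0, "grip": -0.2},
  {"x": 0, "y": -0.2, "z": 4.3, "ax": 0.005, "ay": 0.002, "az": 0, "grip": -0.2},
  {"x": 0, "y": -0.2, "z": 5.1, "ax": 0.005, "ay": 0.002, "az": 0, "grip": -0.2},
  {"x": 0, "y": -0.2, "z": 5.1, "ax": 0.005, "ay": 0.002, "az": 0, "grip": -0.2},
  {"x": 0, "y": -0.2, "z": 5.1, "ax": 0.005, "ay": 0.002, "az": 0, "grip": -1},
  {"x": 0, "y": -0.2, "z": 5.1, "ax": 0.005, "ay": 0.002, "az": 0, "grip": -1},
  {"x": 0, "y": -0.2, "z": 5.1, "ax": 0.005, "ay": 0.002, "az": 0, "grip": -1},
])

```text
t: 8.43
tool_pos: [0.6315, -0.1605, 0.0046]
tcp_rot: [0.002, 0.701, 0.714, 0.001]
force: [-0.5, -0.0, 1.8]
grip_width: 0.0093
```

```bash
python3 -c "
from h import *
goal([.6207,.1916,.26],0.049)
snapz('wrist','w9',(150,100,370,300),3.4)"
```

```text
t 8.43 pos [ 0.6315 -0.1605  0.0046] F [-0.5 -0.   1.8] grip 0.0093
shift cm [ 35.2   -0.34 -25.58] rot [ 0.004  0.001 -0.031]
```

View pics/w9.png

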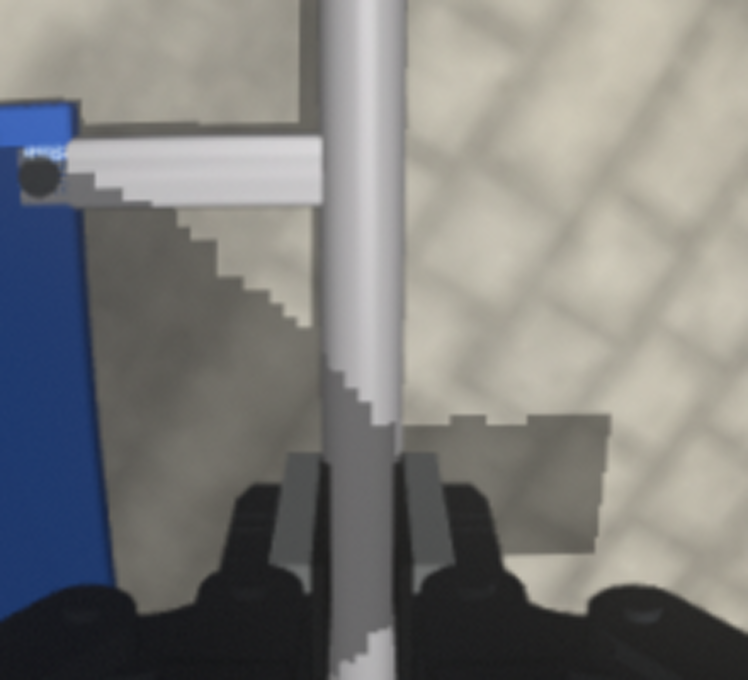

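Request:
move_arm([
  {"x": 0, "y": 0, "z": 0, "ax": 0.0, "ay": 0.0, "az": 0, "grip": -1},
  {"x": 0, "y": 0, "z": -1.5, "ax": 0.0, "ay": 0.0, "az": 0, "grip": -1},
  {"x": 0, "y": 0, "z": -3, "ax": 0.0, "ay": 0.0, "az": 0, "grip": -1},
  {"x": 0, "y": 0, "z": -3, "ax": 0.0, "ay": 0.0, "az": 0, "grip": -1},
])

```text
t: 8.98
tool_pos: [0.6331, -0.1611, 0.0375]
tcp_rot: [0.004, 0.701, 0.714, 0.002]
force: [1.0, -0.3, -2.0]
grip_width: 0.0093
```

```bash
python3 -c "
from h import *
goal([.6207,.1916,.26],0.049)
snapz('wrist','w10');snapz('scene','s10',(190,130,300,230),6)"
```

```text
t 8.97 pos [ 0.6331 -0.1611  0.0375] F [ 1.  -0.3 -2. ] grip 0.0093
shift cm [ 35.22  -0.4  -22.35] rot [ 0.009  0.003 -0.031]
```

View pics/w10.png

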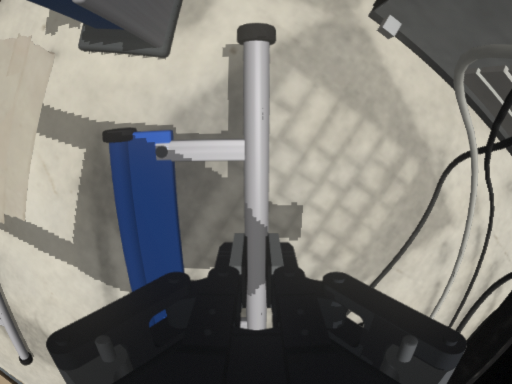

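View pics/s10.png

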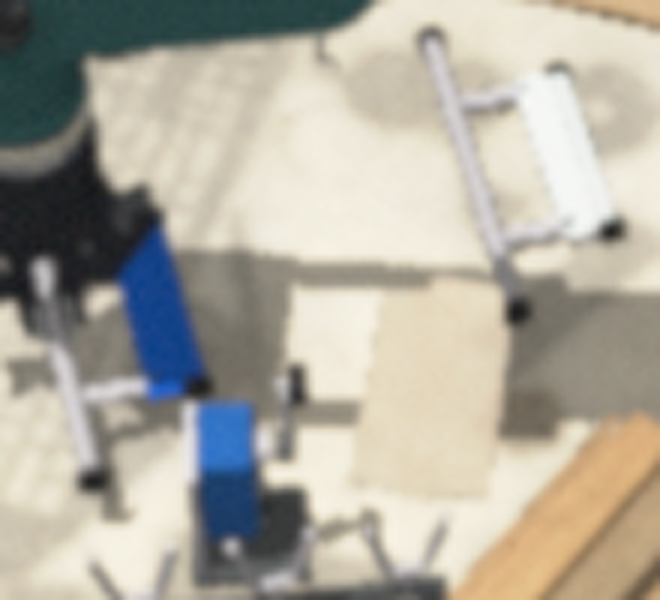

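Request:
move_arm([
  {"x": 0, "y": 0, "z": -6, "ax": 0.009, "ay": 0.003, "az": 0, "grip": -1},
  {"x": 0, "y": -3, "z": -12, "ax": 0.009, "ay": 0.003, "az": 0, "grip": -1},
  {"x": 2, "y": -6, "z": -17, "ax": 0.009, "ay": 0.003, "az": 0, "grip": -1},
  {"x": 6, "y": -6, "z": -21, "ax": 0.009, "ay": 0.003, "az": 0, "grip": -1},
  {"x": 11, "y": -6, "z": -22.4, "ax": 0.009, "ay": 0.003, "az": 0, "grip": -1},
  {"x": 16, "y": -6, "z": -22.4, "ax": 0.009, "ay": 0.003, "az": -0.031, "grip": -1},
  {"x": 21, "y": -6, "z": -22.4, "ax": 0.009, "ay": 0.003, "az": -0.031, "grip": -1},
  {"x": 26, "y": -5, "z": -22.4, "ax": 0.009, "ay": 0.003, "az": -0.031, "grip": -1},
  {"x": 31, "y": -2, "z": -22.4, "ax": 0.009, "ay": 0.003, "az": -0.031, "grip": -1},
  {"x": 35.2, "y": -0.4, "z": -22.4, "ax": 0.009, "ay": 0.003, "az": -0.031, "grip": -1},
])

```text
t: 10.32
tool_pos: [0.6205, 0.1935, 0.2574]
tcp_rot: [-0.002, 0.689, 0.725, -0.002]
force: [1.2, 0.1, -1.2]
grip_width: 0.0091
```

```bash
python3 -c "
from h import *
goal([.6207,.1916,.23],0.049)
snapz('wrist','w11');snapz('scene','s11',(150,150,330,330),4.4);print(state()['tool_pos'])"
```

```text
t 10.32 pos [0.6205 0.1935 0.2574] F [ 1.2  0.1 -1.2] grip 0.0091
shift cm [-0.19  0.03  2.74] rot [-0.006 -0.001  0.001]
[0.62022292 0.1960585  0.25614977]
```

View pics/w11.png

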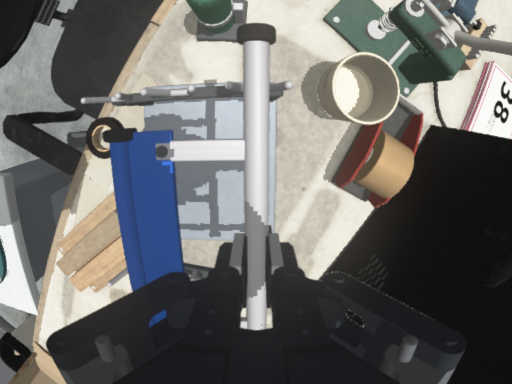

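View pics/s11.png

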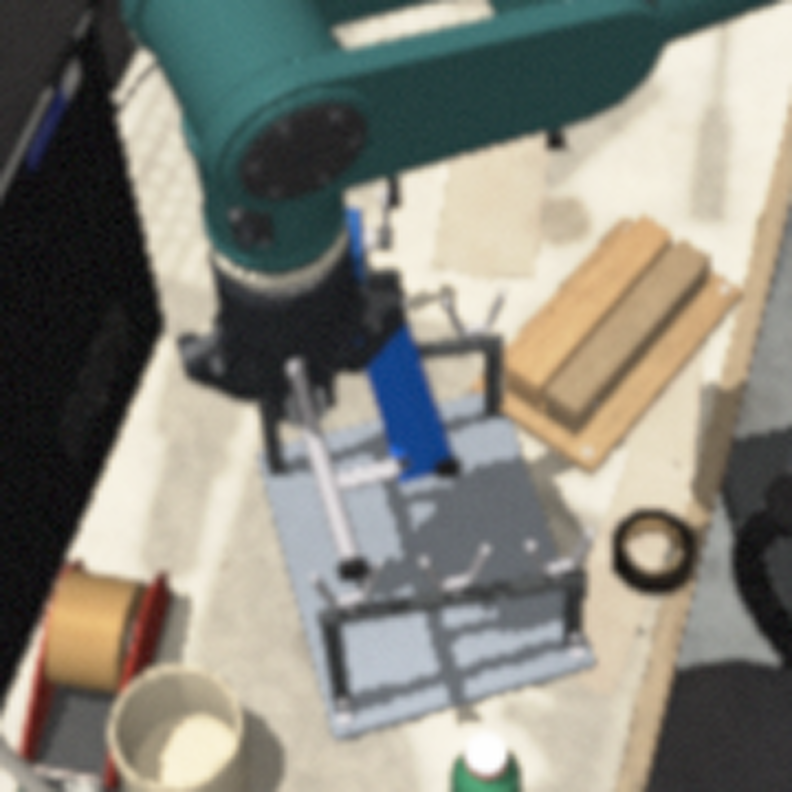

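```bash
python3 -c "
from h import *
c=ld('w11')
X=onz(c,257,34,.261,True);print(X, X-np.array([-.049,1,0])*.106)
s=state();print(s['tool_pos'],q2R(s['tcp_rot']).round(3).tolist())
goal([.6207,.1916,.2],.049)
"
```

```text
[0.61498385 0.3018006  0.261     ] [0.62017785 0.1958006  0.261     ]
[0.62022292 0.1960585  0.25614977] [[-0.055, 0.998, -0.007], [0.998, 0.055, 0.003], [0.003, -0.007, -1.0]]
t 10.43 pos [0.6202 0.1961 0.2561] F [ 0.4  0.2 -1.7] grip 0.0091
shift cm [-0.47  0.06  5.61] rot [-0.007 -0.003  0.006]
```

Request:
move_arm([
  {"x": -0.45, "y": 0.06, "z": 1.5, "ax": -0.007, "ay": -0.003, "az": 0.006, "grip": -1},
  {"x": -0.45, "y": 0.06, "z": 3.5, "ax": -0.007, "ay": -0.003, "az": 0.006, "grip": -1},
  {"x": -0.45, "y": 0.06, "z": 3.5, "ax": -0.007, "ay": -0.003, "az": 0.006, "grip": -1},
  {"x": -0.45, "y": 0.06, "z": 5, "ax": -0.007, "ay": -0.003, "az": 0.006, "grip": -1},
  {"x": -0.45, "y": 0.06, "z": 6.5, "ax": -0.007, "ay": -0.003, "az": 0.006, "grip": -1},
  {"x": -0.45, "y": 0.06, "z": 7.6, "ax": -0.007, "ay": -0.003, "az": 0.006, "grip": -1},
  {"x": -0.45, "y": 0.06, "z": 7.6, "ax": -0.007, "ay": -0.003, "az": 0.006, "grip": -1},
])

```text
t: 11.3
tool_pos: [0.6197, 0.1916, 0.1782]
tcp_rot: [-0.001, 0.69, 0.724, -0.001]
force: [-0.1, -0.7, -0.9]
grip_width: 0.01
```

```bash
python3 -c "
from h import *
goal([.6207,.1916,.1735],0.049)
snapz('wrist','w12');snapz('scene','s12',(150,150,330,330),4.4);goal([.6207,.1916,.1735],0.049)"
```

```text
t 11.3 pos [0.6197 0.1916 0.1782] F [-0.1 -0.7 -0.9] grip 0.01
shift cm [-0.    0.1   0.47] rot [-0.003  0.    -0.   ]
t 11.4 pos [0.6206 0.1918 0.1802] F [-0.1  0.7 -2. ] grip 0.0091
shift cm [-0.02  0.01  0.67] rot [ 0. -0. -0.]
```

View pics/w12.png

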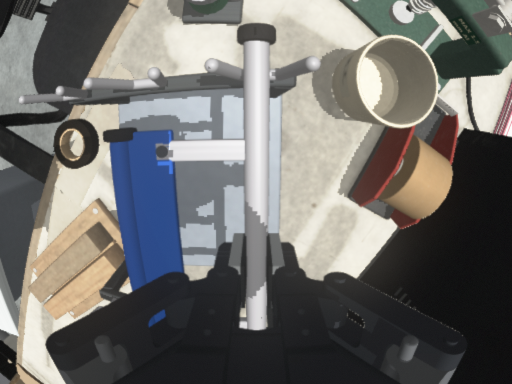

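View pics/s12.png

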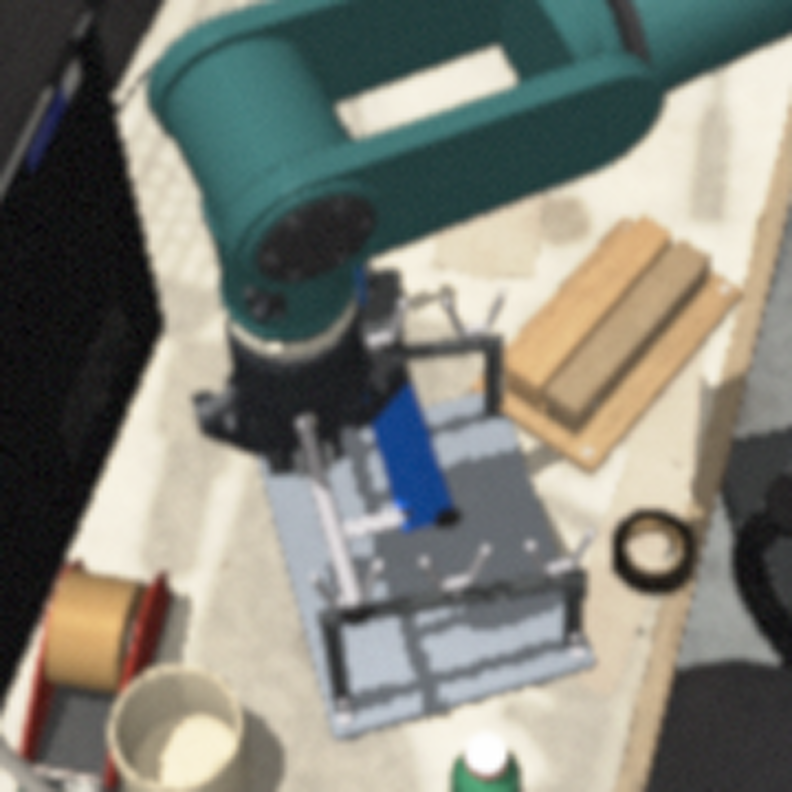

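Request:
move_arm([
  {"x": 0, "y": 0, "z": 0.4, "ax": 0, "ay": 0, "az": 0, "grip": -1},
  {"x": 0, "y": 0, "z": 0.7, "ax": 0, "ay": 0, "az": 0, "grip": -1},
  {"x": 0, "y": 0, "z": 0.7, "ax": 0, "ay": 0, "az": 0, "grip": -1},
  {"x": 0, "y": 0, "z": 0.7, "ax": 0, "ay": 0, "az": 0, "grip": -1},
])

```text
t: 11.9
tool_pos: [0.6208, 0.1919, 0.1735]
tcp_rot: [0.0, 0.69, 0.724, 0.0]
force: [-0.3, -0.3, -0.4]
grip_width: 0.0093
```

```bash
python3 -c "
from h import *
goal([.6207,.1916,.1735],0.049)
snapz('wrist','w13',(150,0,350,150),4)"
```

```text
t 11.9 pos [0.6208 0.1919 0.1735] F [-0.3 -0.3 -0.4] grip 0.0093
shift cm [-0.03 -0.01  0.  ] rot [ 0.001 -0.    -0.   ]
```

View pics/w13.png

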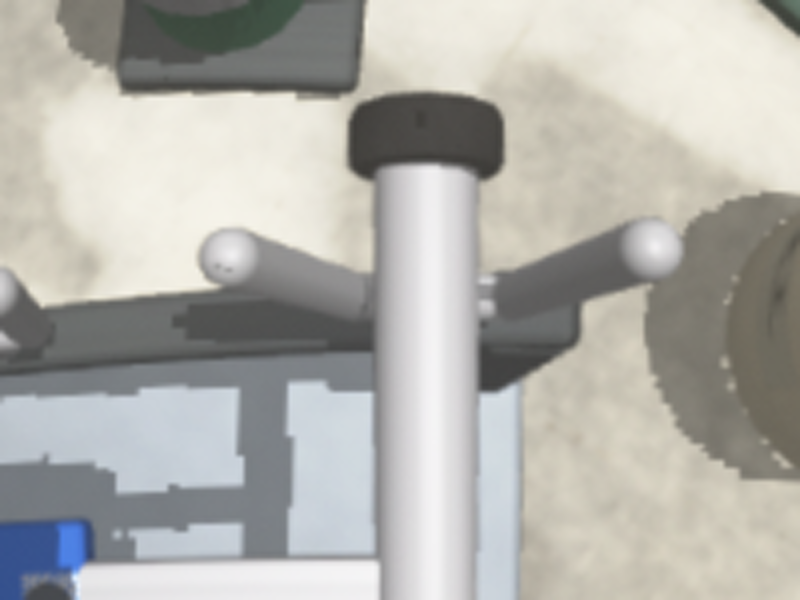

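Request:
move_arm([
  {"x": 0, "y": 0, "z": 0.05, "ax": 0, "ay": 0, "az": 0, "grip": -0.2},
  {"x": 0, "y": 0, "z": 0.05, "ax": 0, "ay": 0, "az": 0, "grip": -0.2},
  {"x": 0, "y": 0, "z": 0.05, "ax": 0, "ay": 0, "az": 0, "grip": -0.2},
  {"x": 0, "y": 0, "z": -3, "ax": 0, "ay": 0, "az": 0, "grip": -0.2},
  {"x": 0, "y": 0, "z": -8, "ax": 0, "ay": 0, "az": 0, "grip": -0.2},
  {"x": -5, "y": -3, "z": -13, "ax": 0, "ay": 0, "az": 0, "grip": -0.2},
  {"x": -5, "y": -3, "z": -14, "ax": 0, "ay": 0, "az": 0, "grip": -0.2},
])

```text
t: 12.82
tool_pos: [0.5932, 0.1389, 0.3178]
tcp_rot: [0.002, 0.69, 0.724, 0.003]
force: [0.1, 0.9, -0.5]
grip_width: 0.0339
```

```bash
python3 -c "
from h import *
goal([.372,-.234,.3],-0.0)
snapz('wrist','w14',(130,0,400,250),2.8);snapz('scene','s14')"
```

```text
t 12.82 pos [0.5932 0.1389 0.3178] F [ 0.1  0.9 -0.5] grip 0.0339
shift cm [-36.21 -23.86   1.61] rot [ 0.007 -0.001  0.047]
```

View pics/w14.png

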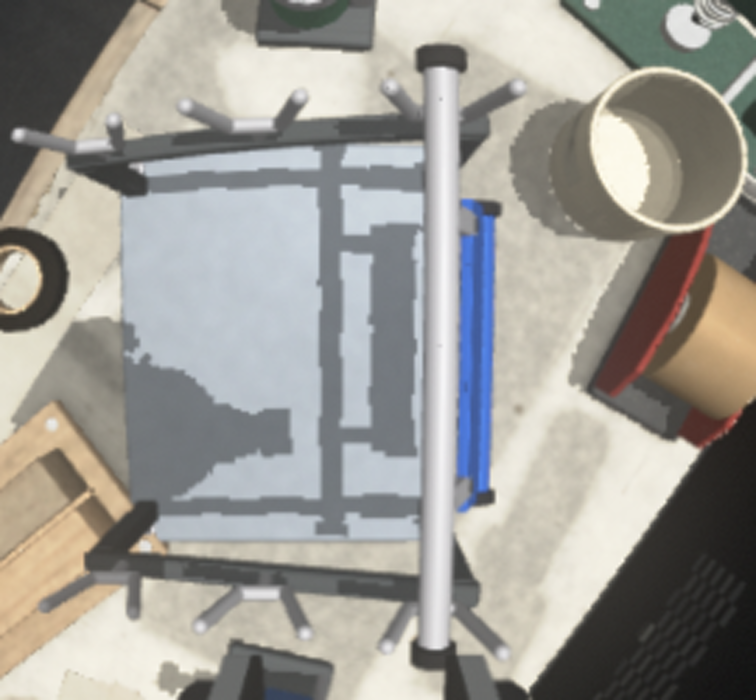

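View pics/s14.png

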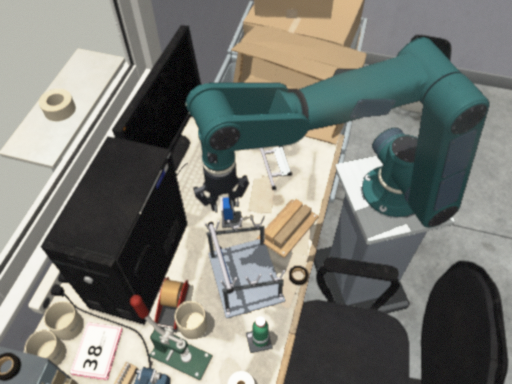

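Request:
move_arm([
  {"x": -38.8, "y": -23.9, "z": 0, "ax": 0.007, "ay": -0.001, "az": 0.047, "grip": -0.2},
  {"x": -38.8, "y": -23.9, "z": 0, "ax": 0.007, "ay": -0.001, "az": 0.047, "grip": -0.2},
  {"x": -38.8, "y": -23.9, "z": 0, "ax": 0.007, "ay": -0.001, "az": 0.047, "grip": -0.2},
  {"x": -38.8, "y": -23.9, "z": 0, "ax": 0.007, "ay": -0.001, "az": 0.047, "grip": -0.2},
  {"x": -38.8, "y": -23.9, "z": 5, "ax": 0.007, "ay": -0.001, "az": 0.047, "grip": -0.2},
  {"x": -38.8, "y": -23.9, "z": 10, "ax": 0.007, "ay": -0.001, "az": 0.047, "grip": -0.2},
  {"x": -38.8, "y": -23.9, "z": 11.6, "ax": 0.007, "ay": -0.001, "az": 0.047, "grip": -0.2},
  {"x": -38.8, "y": -23.9, "z": 11.6, "ax": 0.007, "ay": -0.001, "az": 0.047, "grip": -0.2},
  {"x": -38.8, "y": -23.9, "z": 11.6, "ax": 0.007, "ay": -0.001, "az": 0.047, "grip": -0.2},
  {"x": -38.8, "y": -23.9, "z": 11.6, "ax": 0.007, "ay": -0.001, "az": 0.047, "grip": -0.2},
])

```text
t: 14.18
tool_pos: [0.3747, -0.2582, 0.1982]
tcp_rot: [-0.001, 0.707, 0.707, 0.001]
force: [0.2, 1.3, 0.7]
grip_width: 0.0342
```

```bash
python3 -c "
from h import *
goal([.372,-.234,.05],-0.0)
snapz('wrist','w15');goal([.372,-.234,.05],-0.0)"
```

```text
t 14.18 pos [ 0.3747 -0.2582  0.1982] F [0.2 1.3 0.7] grip 0.0342
shift cm [ 2.38 -0.26 14.82] rot [-0.    -0.002  0.001]
t 14.22 pos [ 0.3752 -0.2582  0.1992] F [ 0.4 -0.  -0.8] grip 0.0344
shift cm [ 2.4  -0.33 14.92] rot [ 0.001 -0.001  0.002]
```

View pics/w15.png

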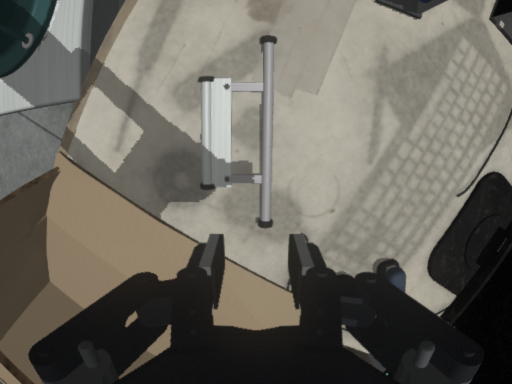

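```bash
python3 -c "
from h import *
c=ld('w15')
L=onz(c,268,41,.009,True);R=onz(c,265,223,.009,True);d=L-R;print((L+R)/2,np.linalg.norm(d),np.arctan2(-d[0],d[1]))
for p in [(110,190),(200,240),(270,282)]: print(onz(c,*p,0,True),onz(c,*p,.1,True))
"
```

```text
[ 0.38590736 -0.21322784  0.009     ] 0.21104480908883289 -0.010320788260689535
[ 0.18492133 -0.27985525  0.        ] [ 0.24048043 -0.25225152  0.1       ]
[ 0.30252233 -0.34636506  0.        ] [ 0.3235631  -0.29923932  0.1       ]
[ 3.92997199e-01 -4.08912336e-01  5.55111512e-17] [ 0.38748171 -0.34342767  0.1       ]
```

```bash
python3 -c "
from h import *
goal([.386,-.213,.05],-0.01)"
```

```text
t 14.22 pos [ 0.3752 -0.2582  0.1992] F [ 0.4 -0.  -0.8] grip 0.0344
shift cm [ 4.5   1.07 14.92] rot [ 0.001 -0.001  0.012]
```

Request:
move_arm([
  {"x": 4.5, "y": 1.1, "z": 3, "ax": 0, "ay": 0, "az": 0.012, "grip": -0.2},
  {"x": 4.5, "y": 1.1, "z": 8, "ax": 0, "ay": 0, "az": 0.012, "grip": -0.2},
  {"x": 4.5, "y": 1.1, "z": 13, "ax": 0, "ay": 0, "az": 0.012, "grip": -0.2},
  {"x": 4.5, "y": 1.1, "z": 14.9, "ax": 0, "ay": 0, "az": 0.012, "grip": -0.2},
  {"x": 4.5, "y": 1.1, "z": 14.9, "ax": 0, "ay": 0, "az": 0.012, "grip": -0.2},
  {"x": 4.5, "y": 1.1, "z": 14.9, "ax": 0, "ay": 0, "az": 0.012, "grip": -0.2},
])

```text
t: 14.98
tool_pos: [0.388, -0.2133, 0.0521]
tcp_rot: [0.002, 0.71, 0.704, 0.001]
force: [0.8, -0.9, 0.2]
grip_width: 0.0341
```

```bash
python3 -c "
from h import *
goal([.386,-.213,.003],-0.01)
snapz('wrist','w16',(150,20,370,300),2.7)
c=ld('w16');print(proj(c,[.386+.00106,-.107,.009],True))"
```

```text
t 14.97 pos [ 0.388  -0.2133  0.0521] F [ 0.8 -0.9  0.2] grip 0.0341
shift cm [ 0.03 -0.22  4.91] rot [0.004 0.001 0.001]
(np.float64(253.67212417167204), np.float64(55.61139188272989))
```

View pics/w16.png

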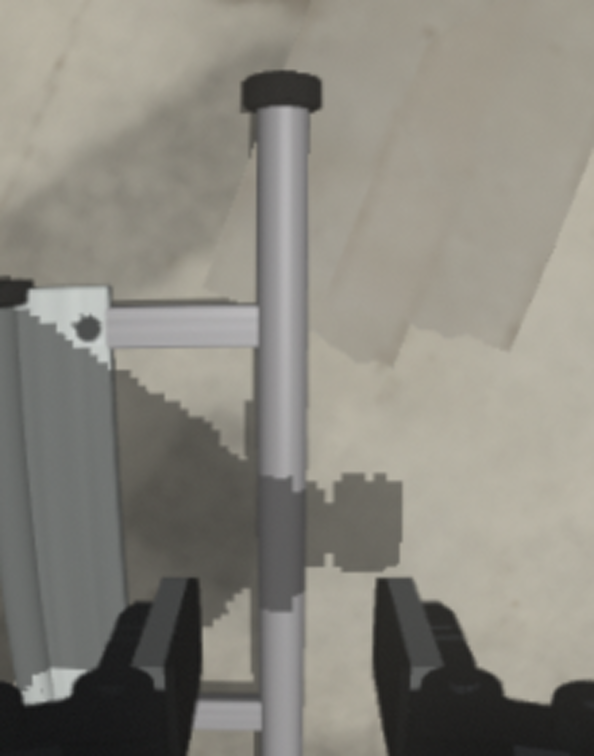

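Request:
move_arm([
  {"x": 0, "y": -0.2, "z": 2.5, "ax": 0.004, "ay": 0.001, "az": 0, "grip": -0.2},
  {"x": 0, "y": -0.2, "z": 4.2, "ax": 0.004, "ay": 0.001, "az": 0, "grip": -0.2},
  {"x": 0, "y": -0.2, "z": 5, "ax": 0.004, "ay": 0.001, "az": 0, "grip": -0.2},
  {"x": 0, "y": -0.2, "z": 5, "ax": 0.004, "ay": 0.001, "az": 0, "grip": -0.2},
  {"x": 0, "y": -0.2, "z": 5, "ax": 0.004, "ay": 0.001, "az": 0, "grip": -1},
  {"x": 0, "y": -0.2, "z": 5, "ax": 0.004, "ay": 0.001, "az": 0, "grip": -1},
  {"x": 0, "y": -0.2, "z": 5, "ax": 0.004, "ay": 0.001, "az": 0, "grip": -1},
  {"x": 0, "y": -0.2, "z": 5, "ax": 0.004, "ay": 0.001, "az": 0, "grip": -1},
])

```text
t: 16.02
tool_pos: [0.3872, -0.2142, 0.0035]
tcp_rot: [0.002, 0.71, 0.704, 0.0]
force: [0.1, 0.7, 5.8]
grip_width: 0.0093
```

```bash
python3 -c "
from h import *
goal([.4905,.1851,.235],0.049)
snapz('wrist','w17',(150,100,370,300),3.4)"
```

```text
t 16.02 pos [ 0.3872 -0.2142  0.0035] F [0.1 0.7 5.8] grip 0.0093
shift cm [ 39.98  10.03 -23.19] rot [ 0.003  0.002 -0.058]
```

View pics/w17.png

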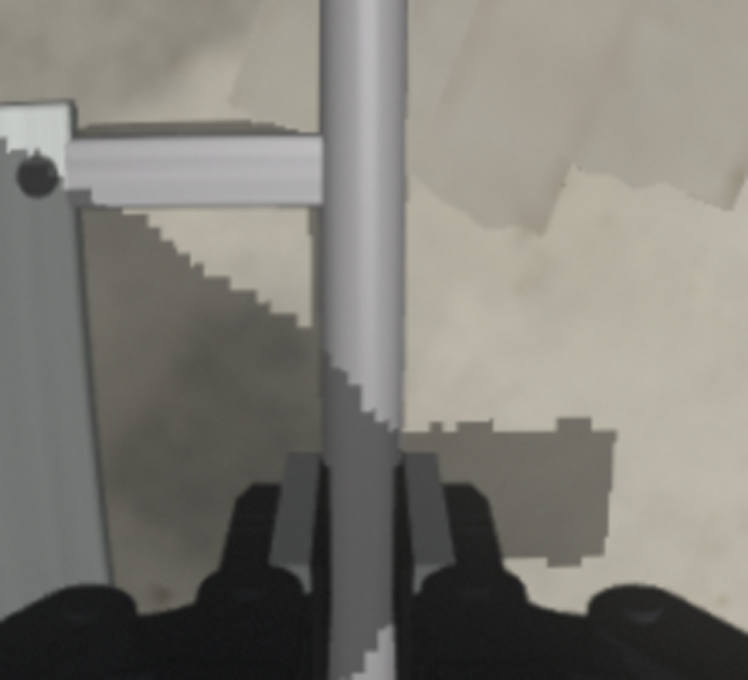

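Request:
move_arm([
  {"x": 0, "y": 0, "z": -3, "ax": 0, "ay": 0, "az": 0, "grip": -1},
  {"x": 0, "y": 0, "z": -9, "ax": 0, "ay": 0, "az": 0, "grip": -1},
  {"x": 0, "y": 0, "z": -15, "ax": 0, "ay": 0, "az": 0, "grip": -1},
  {"x": 3, "y": 0, "z": -20, "ax": 0, "ay": 0, "az": 0, "grip": -1},
  {"x": 8, "y": 1, "z": -23.2, "ax": 0, "ay": 0, "az": 0, "grip": -1},
  {"x": 14, "y": 2, "z": -23.2, "ax": 0, "ay": 0, "az": -0.02, "grip": -1},
  {"x": 20, "y": 4, "z": -23.2, "ax": 0, "ay": 0, "az": -0.04, "grip": -1},
  {"x": 26, "y": 6, "z": -23.2, "ax": 0, "ay": 0, "az": -0.058, "grip": -1},
  {"x": 32, "y": 8, "z": -23.2, "ax": 0, "ay": 0, "az": -0.058, "grip": -1},
  {"x": 37, "y": 10, "z": -23.2, "ax": 0, "ay": 0, "az": -0.058, "grip": -1},
])

```text
t: 17.32
tool_pos: [0.4897, 0.1574, 0.2341]
tcp_rot: [0.001, 0.689, 0.725, -0.001]
force: [0.9, -0.8, -1.9]
grip_width: 0.0094
```

```bash
python3 -c "
from h import *
goal([.4905,.1851,.19],0.049)
snapz('wrist','w18');snapz('scene','s18',(150,150,330,330),4.4);goal([.4905,.1851,.19],0.049)
c=ld('w18')
"
```

```text
t 17.32 pos [0.4897 0.1574 0.2341] F [ 0.9 -0.8 -1.9] grip 0.0094
shift cm [2.77 0.21 4.4 ] rot [0.001 0.003 0.001]
t 17.43 pos [0.4901 0.1599 0.2329] F [-0.3 -0.5 -2.3] grip 0.0092
shift cm [2.52 0.18 4.29] rot [-0.001  0.     0.007]
```

View pics/w18.png

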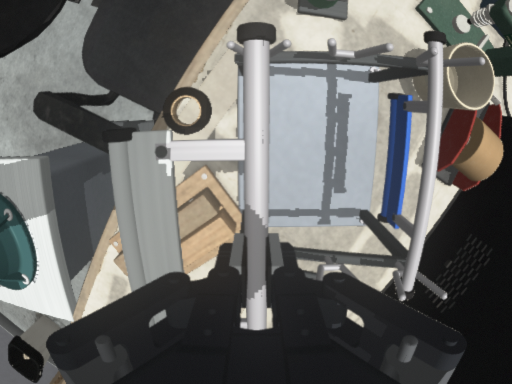

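View pics/s18.png

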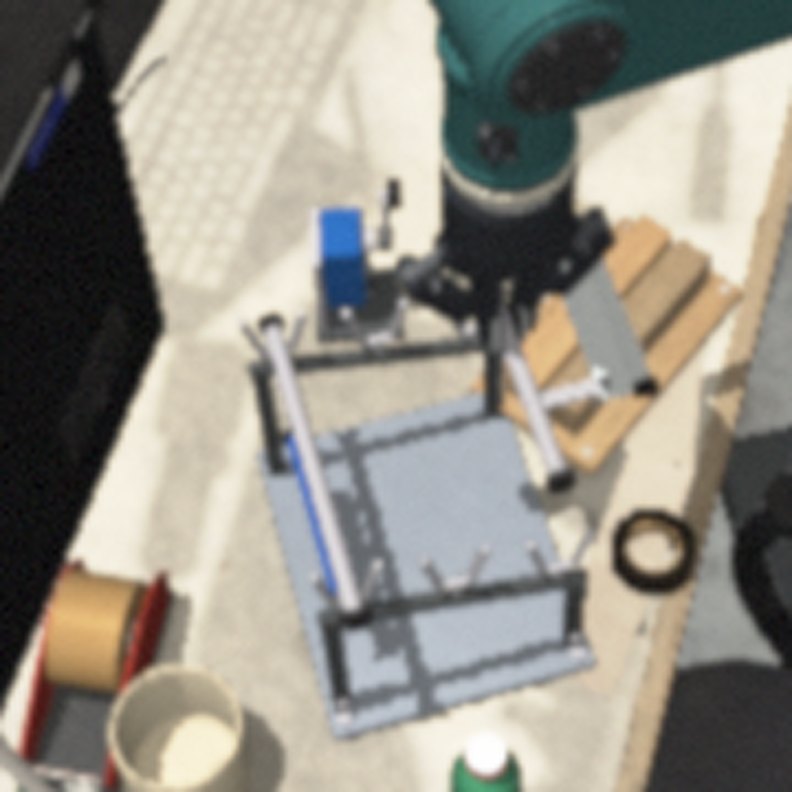

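Request:
move_arm([
  {"x": 2.5, "y": 0.18, "z": 0, "ax": 0, "ay": 0, "az": 0.004, "grip": -1},
  {"x": 2.5, "y": 0.18, "z": 2, "ax": 0, "ay": 0, "az": 0.004, "grip": -1},
  {"x": 2.5, "y": 0.18, "z": 4, "ax": 0, "ay": 0, "az": 0.004, "grip": -1},
  {"x": 2.5, "y": 0.18, "z": 5.5, "ax": 0, "ay": 0, "az": 0.004, "grip": -1},
  {"x": 2.5, "y": 0.18, "z": 7, "ax": 0, "ay": 0, "az": 0.004, "grip": -1},
  {"x": 2.5, "y": 0.18, "z": 8.5, "ax": 0, "ay": 0, "az": 0.004, "grip": -1},
  {"x": 2.5, "y": 0.18, "z": 8.5, "ax": 0, "ay": 0, "az": 0.004, "grip": -1},
  {"x": 2.5, "y": 0.18, "z": 8.5, "ax": 0, "ay": 0, "az": 0.004, "grip": -1},
])

```text
t: 18.42
tool_pos: [0.4909, 0.185, 0.1484]
tcp_rot: [0.0, 0.689, 0.725, 0.0]
force: [-0.2, -0.7, -0.7]
grip_width: 0.009
```

```bash
python3 -c "
from h import *
snapz('wrist','w19',(100,0,400,225),2.6);goal([.4905,.1851,.1375],0.049)
"
```

```text
t 18.48 pos [0.4911 0.1851 0.1488] F [-0.4 -0.4 -1. ] grip 0.0093
shift cm [ 0.01 -0.06  1.13] rot [ 0.001 -0.     0.003]
```

View pics/w19.png

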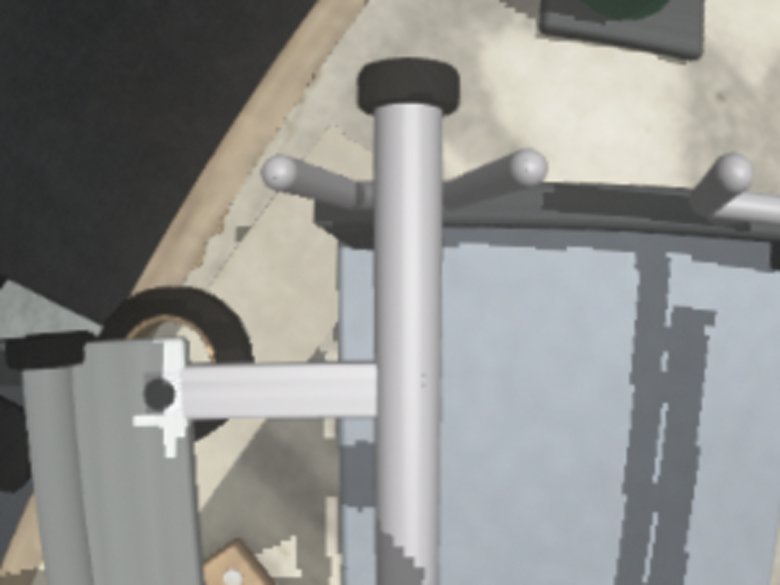

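Request:
move_arm([
  {"x": 0, "y": -0.06, "z": 0.6, "ax": 0, "ay": 0, "az": 0, "grip": -1},
  {"x": 0, "y": -0.06, "z": 1.1, "ax": 0, "ay": 0, "az": 0, "grip": -1},
  {"x": 0, "y": -0.06, "z": 1.1, "ax": 0, "ay": 0, "az": 0, "grip": -1},
  {"x": 0, "y": -0.06, "z": 1.1, "ax": 0, "ay": 0, "az": 0, "grip": -1},
])

```text
t: 18.98
tool_pos: [0.4905, 0.185, 0.1377]
tcp_rot: [0.0, 0.689, 0.725, 0.0]
force: [0.3, 0.3, -1.8]
grip_width: 0.0093
```

```bash
python3 -c "
from h import *
snapz('wrist','w20',(100,0,400,225),2.6);goal([.4905,.1851,.1375],0.049)
"
```

```text
t 19.02 pos [0.4905 0.1851 0.1379] F [-0.6  0.6 -1.3] grip 0.0094
shift cm [ 0.   -0.    0.04] rot [ 0.001 -0.     0.003]
```

View pics/w20.png

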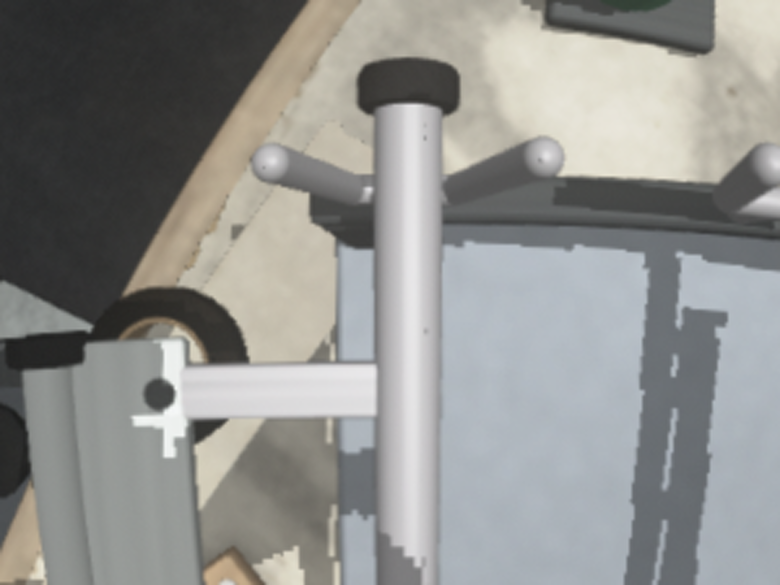

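Request:
move_arm([
  {"x": 0, "y": 0, "z": 0.15, "ax": 0, "ay": 0, "az": 0, "grip": -1},
  {"x": 0, "y": 0, "z": 0.15, "ax": 0, "ay": 0, "az": 0, "grip": -1},
  {"x": 0, "y": 0, "z": 0.15, "ax": 0, "ay": 0, "az": 0, "grip": -0.2},
  {"x": 0, "y": 0, "z": 0.15, "ax": 0, "ay": 0, "az": 0, "grip": -0.2},
  {"x": 0, "y": 0, "z": 0.15, "ax": 0, "ay": 0, "az": 0, "grip": -0.2},
  {"x": 0, "y": 0, "z": -3, "ax": 0, "ay": 0, "az": 0, "grip": -0.2},
  {"x": 0, "y": 0, "z": -8, "ax": 0, "ay": 0, "az": 0, "grip": -0.2},
  {"x": 0, "y": 0, "z": -14, "ax": 0, "ay": 0, "az": 0, "grip": -0.2},
  {"x": -6, "y": 3, "z": -18, "ax": 0, "ay": 0, "az": 0, "grip": -0.2},
  {"x": -6, "y": 3, "z": -18, "ax": 0, "ay": 0, "az": 0, "grip": -0.2},
])

```text
t: 20.27
tool_pos: [0.5251, 0.1249, 0.3212]
tcp_rot: [0.002, 0.69, 0.724, 0.003]
force: [0.2, 0.1, 0.3]
grip_width: 0.0342
```

```bash
python3 -c "
from h import *
snapz('wrist','w21',(100,0,400,225),2.6);snapz('scene','s21',(150,150,330,380),3.4);goal([.56,.387,.25],0.0)
"
```

```text
t 20.38 pos [0.5241 0.1256 0.3185] F [-0.7  0.4 -0. ] grip 0.0341
shift cm [25.93  4.85  6.88] rot [ 0.003 -0.001  0.049]
```

View pics/w21.png

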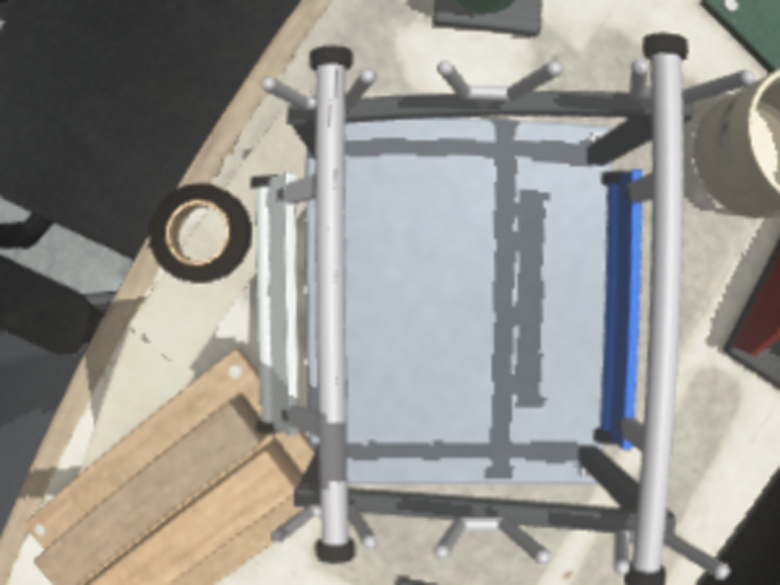

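View pics/s21.png

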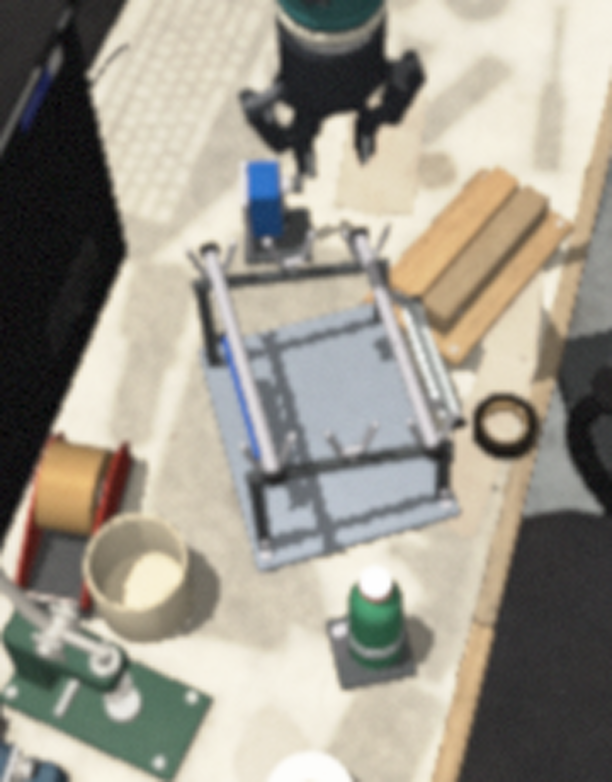

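```bash
python3 -c "
from h import *
goal([.56,.31,.30],0.0)
"
```

```text
t 20.38 pos [0.5241 0.1256 0.3185] F [-0.7  0.4 -0. ] grip 0.0341
shift cm [18.24  4.49  1.87] rot [ 0.003 -0.001  0.049]
```

Request:
move_arm([
  {"x": 18.2, "y": 4.5, "z": 0, "ax": 0, "ay": 0, "az": 0.049, "grip": -1},
  {"x": 18.2, "y": 4.5, "z": 0, "ax": 0, "ay": 0, "az": 0.049, "grip": -1},
  {"x": 18.2, "y": 4.5, "z": 0, "ax": 0, "ay": 0, "az": 0.049, "grip": -1},
  {"x": 18.2, "y": 4.5, "z": 1.9, "ax": 0, "ay": 0, "az": 0.049, "grip": -1},
  {"x": 18.2, "y": 4.5, "z": 1.9, "ax": 0, "ay": 0, "az": 0.049, "grip": -1},
  {"x": 18.2, "y": 4.5, "z": 1.9, "ax": 0, "ay": 0, "az": 0.049, "grip": -1},
  {"x": 18.2, "y": 4.5, "z": 1.9, "ax": 0, "ay": 0, "az": 0.049, "grip": -1},
  {"x": 18.2, "y": 4.5, "z": 1.9, "ax": 0, "ay": 0, "az": 0.049, "grip": -1},
])

```text
t: 21.38
tool_pos: [0.5603, 0.3091, 0.301]
tcp_rot: [0.001, 0.707, 0.707, 0.002]
force: [0.4, 0.3, 0.1]
grip_width: -0.0002
```

```bash
python3 -c "
from h import *
snapz('wrist','w22');goal([.56,.387,.25],0.0)
"
```

```text
t 21.43 pos [0.5603 0.3091 0.3008] F [-0.4 -0.2 -0. ] grip 0.0
shift cm [ 7.78 -0.06  5.09] rot [ 0.004 -0.001 -0.001]
```

View pics/w22.png

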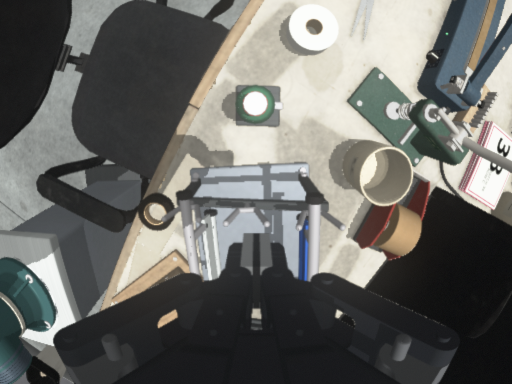

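```bash
python3 -c "
from h import *
c=ld('w22')
h=cv2.cvtColor(c['frame'],cv2.COLOR_RGB2HSV)
m=((h[...,2]>225)&(h[...,1]<30)).astype(np.uint8);m[:,:235]=0;m[:,275:]=0;m[:80]=0;m[125:]=0
M=cv2.moments(m,True);u,v=M['m10']/M['m00'],M['m01']/M['m00'];print(u,v,M['m00'])
X=onz(c,u,v,.156,True);print(X)
T=ld('t2');print(proj(T,X))
goal([X[0],X[1],.19])
"
```

```text
255.0307328605201 102.90070921985816 423.0
[0.55944345 0.3878083  0.156     ]
(np.float64(151.68254102851068), np.float64(180.31652909896707))
t 21.43 pos [0.5603 0.3091 0.3008] F [-0.4 -0.2 -0. ] grip 0.0
shift cm [ 7.86 -0.14 11.09] rot [ 0.004 -0.001 -0.001]
```

Request:
move_arm([
  {"x": 7.9, "y": -0.1, "z": 4, "ax": 0.004, "ay": 0, "az": 0, "grip": -1},
  {"x": 7.9, "y": -0.1, "z": 9, "ax": 0.004, "ay": 0, "az": 0, "grip": -1},
  {"x": 7.9, "y": -0.1, "z": 12.5, "ax": 0.004, "ay": 0, "az": 0, "grip": -1},
  {"x": 7.9, "y": -0.1, "z": 12.5, "ax": 0.004, "ay": 0, "az": 0, "grip": -1},
  {"x": 7.9, "y": -0.1, "z": 12.5, "ax": 0.004, "ay": 0, "az": 0, "grip": -1},
  {"x": 7.9, "y": -0.1, "z": 12.5, "ax": 0.004, "ay": 0, "az": 0, "grip": -1},
])

```text
t: 22.18
tool_pos: [0.5614, 0.3886, 0.1799]
tcp_rot: [0.0, 0.708, 0.707, 0.004]
force: [0.1, 1.0, 0.4]
grip_width: -0.0001
```

```bash
python3 -c "
from h import *
snapz('wrist','w23');goal([.5594,.388,.1475],0.0);snapz('scene','s23',(200,180,330,370),4)
"
```

```text
t 22.23 pos [0.5612 0.3885 0.1795] F [-0.6  0.2  0.2] grip 0.0
shift cm [-0.07 -0.2   3.2 ] rot [ 0.005 -0.004 -0.001]
```

View pics/w23.png

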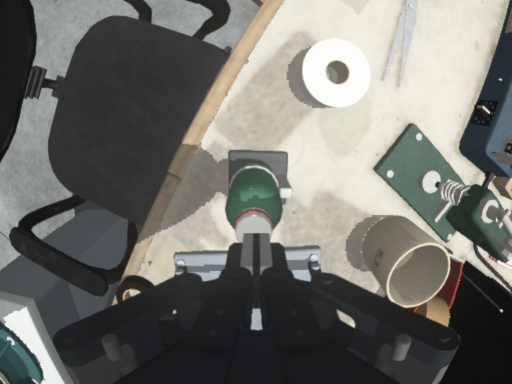

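View pics/s23.png

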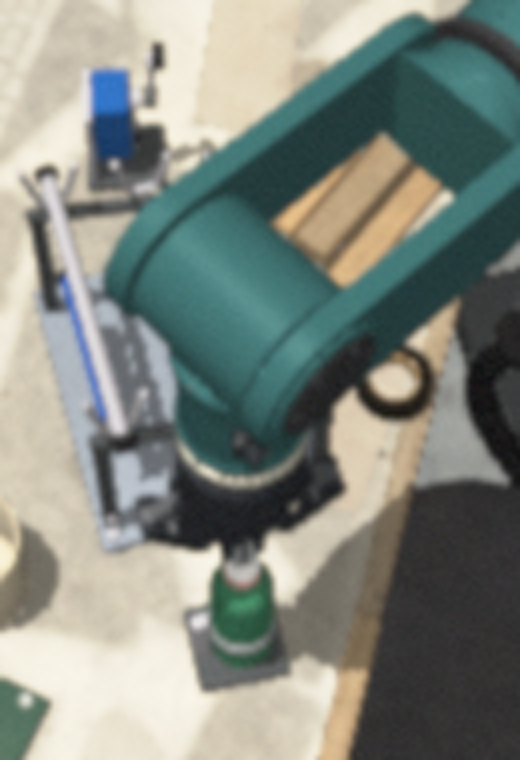

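```bash
python3 -c "
from h import *
c=ld('w21')
f=lambda u,v,z: onz(c,100+u/2.6,v/2.6,z,True)
yv=np.array([-.049,.9988]);xv=np.array([.9988,.049])
for n,a,b,z,ctr in [('al',(331,58),(335,548),.142,(.4905,.1851)),('blue',(665,47),(647,578),.178,(.6207,.1916))]:
  for q in (a,b):
    X=f(*q,z)[:2]-np.array(ctr); print(n,X@xv,X@yv)
"
```

```text
al 0.0015125103299271506 0.10789913978111845
al 0.0009854839663760284 -0.103704952983892
blue 0.00020238980995623015 0.1079757530886554
blue 0.0011391565615685838 -0.10497479528955528
```

Request:
move_arm([
  {"x": -0.1, "y": -0.2, "z": 1.5, "ax": 0.005, "ay": -0.004, "az": 0, "grip": -1},
  {"x": -0.1, "y": -0.2, "z": 2.4, "ax": 0.005, "ay": -0.004, "az": 0, "grip": -1},
  {"x": -0.1, "y": -0.2, "z": 2.8, "ax": 0.005, "ay": -0.004, "az": 0, "grip": -1},
  {"x": -0.1, "y": -0.2, "z": 3.2, "ax": 0.005, "ay": -0.004, "az": 0, "grip": -1},
  {"x": -0.1, "y": -0.2, "z": 3.2, "ax": 0.005, "ay": -0.004, "az": 0, "grip": -1},
  {"x": -0.1, "y": -0.2, "z": 3.2, "ax": 0.005, "ay": -0.004, "az": 0, "grip": -1},
  {"x": -0.1, "y": -0.2, "z": 3.2, "ax": 0.005, "ay": -0.004, "az": 0, "grip": -1},
])

```text
t: 23.15
tool_pos: [0.559, 0.3874, 0.1481]
tcp_rot: [-0.0, 0.708, 0.707, -0.0]
force: [-1.8, -1.8, 6.1]
grip_width: 0.0003
```

```bash
python3 -c "
from h import *
goal([.5594,.388,.1475],0.0);snapz('wrist','w24',(200,150,320,260),5)
"
```

```text
t 23.15 pos [0.559  0.3874 0.1481] F [-1.8 -1.8  6.1] grip 0.0003
shift cm [0.06 0.04 0.06] rot [-0.     0.    -0.001]
```

View pics/w24.png

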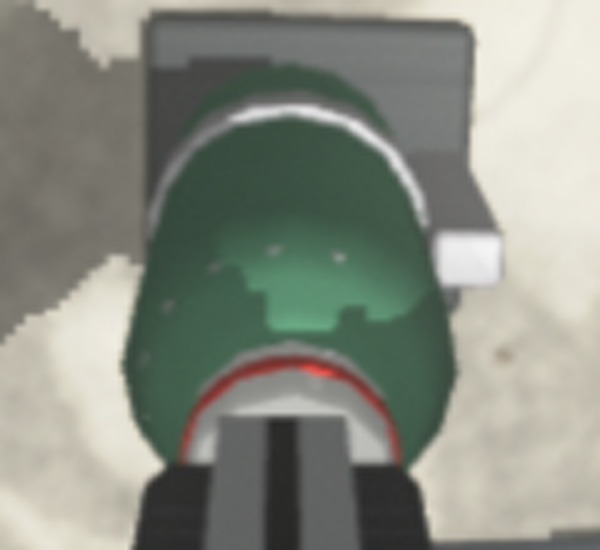

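Request:
move_arm([
  {"x": 0, "y": 0, "z": 0.2, "ax": 0, "ay": 0, "az": 0, "grip": -1},
  {"x": 0, "y": 0, "z": 0.2, "ax": 0, "ay": 0, "az": 0, "grip": -1},
  {"x": 0, "y": 0, "z": 0.2, "ax": 0, "ay": 0, "az": 0, "grip": -1},
])

```text
t: 23.58
tool_pos: [0.559, 0.3874, 0.1481]
tcp_rot: [0.0, 0.708, 0.707, 0.0]
force: [-2.0, -1.8, 6.7]
grip_width: -0.0001
```

Request:
move_arm([
  {"x": 0, "y": 0, "z": -2, "ax": 0, "ay": 0, "az": 0, "grip": -1},
  {"x": 0, "y": 0, "z": -6, "ax": 0, "ay": 0, "az": 0, "grip": -1},
  {"x": 0, "y": 0, "z": -12, "ax": 0, "ay": 0, "az": 0, "grip": -1},
  {"x": 0, "y": 0, "z": -16, "ax": 0, "ay": 0, "az": 0, "grip": -1},
  {"x": -6, "y": 0, "z": -16, "ax": 0, "ay": 0, "az": 0, "grip": -1},
])

```text
t: 24.2
tool_pos: [0.5599, 0.3306, 0.3118]
tcp_rot: [0.001, 0.705, 0.709, 0.005]
force: [0.8, -0.7, 0.1]
grip_width: -0.0005
```

```bash
python3 -c "
from h import *
snapz('wrist','w25',(130,30,390,260),3);goal([.513,-.06,.29],-.187);snapz('scene','s25',(200,180,330,370),4)
"
```

```text
t 24.25 pos [0.5595 0.3205 0.3097] F [ 1.4 -2.6 -1.5] grip 0.0001
shift cm [-38.07  -4.43   2.16] rot [0.004 0.005 0.181]
```

View pics/w25.png

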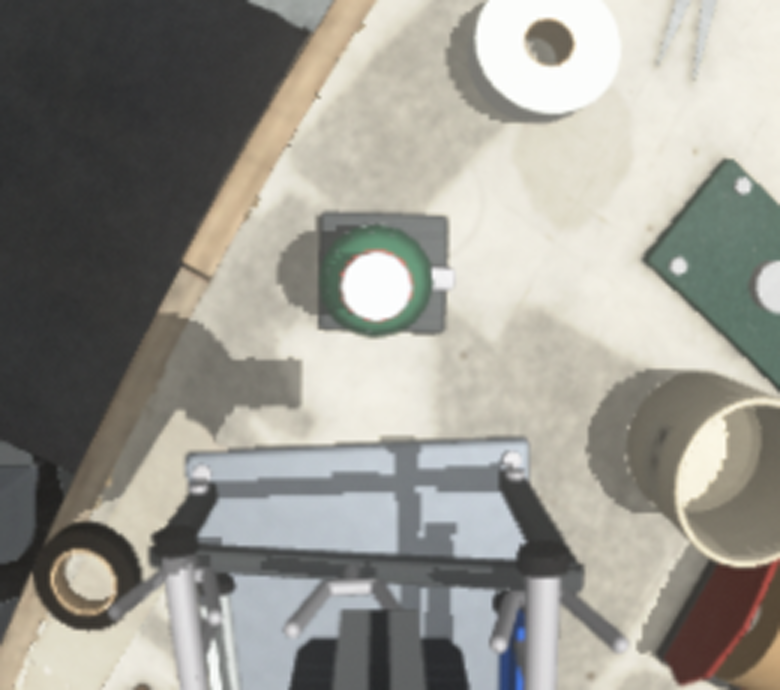

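View pics/s25.png

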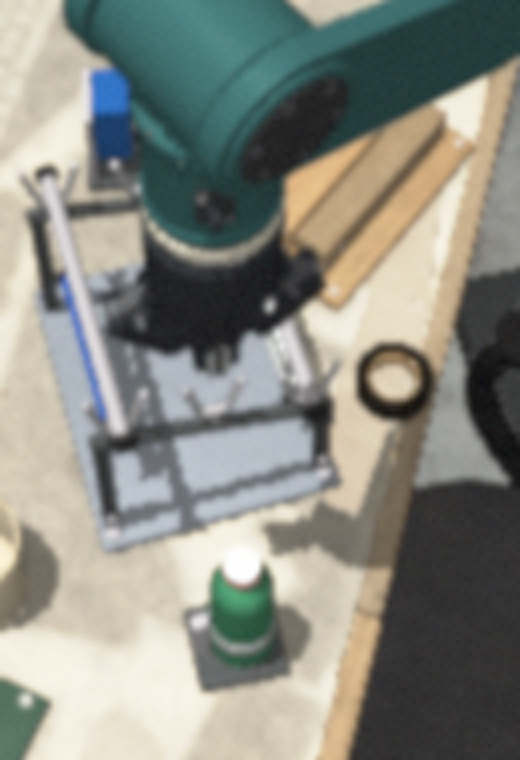

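Request:
move_arm([
  {"x": -38, "y": -4.4, "z": 1, "ax": 0, "ay": 0, "az": 0.18, "grip": -1},
  {"x": -38, "y": -4.4, "z": 1, "ax": 0, "ay": 0, "az": 0.18, "grip": -1},
  {"x": -38, "y": -4.4, "z": 1, "ax": 0, "ay": 0, "az": 0.18, "grip": -1},
  {"x": -38, "y": -4.4, "z": 1, "ax": 0, "ay": 0, "az": 0.18, "grip": -1},
  {"x": -38, "y": -4.4, "z": 1, "ax": 0, "ay": 0, "az": 0.18, "grip": -1},
  {"x": -38, "y": -4.4, "z": 1, "ax": 0, "ay": 0, "az": 0.18, "grip": -1},
  {"x": -38, "y": -4.4, "z": 1, "ax": 0, "ay": 0, "az": 0.18, "grip": -1},
  {"x": -38, "y": -4.4, "z": 1, "ax": 0, "ay": 0, "az": 0.18, "grip": -1},
  {"x": -38, "y": -4.4, "z": 1, "ax": 0, "ay": 0, "az": 0.18, "grip": -1},
])

```text
t: 25.42
tool_pos: [0.5132, -0.0551, 0.2992]
tcp_rot: [0.001, 0.769, 0.639, -0.0]
force: [0.3, 0.3, -0.1]
grip_width: 0.0003
```

```bash
python3 -c "
from h import *
goal([.513,-.057,.118],-.187)
"
```

```text
t 25.43 pos [ 0.5132 -0.0551  0.2992] F [ 0.3  0.3 -0.1] grip 0.0003
shift cm [-1.700e-01 -1.000e-02  1.812e+01] rot [0.001 0.001 0.003]
```

Request:
move_arm([
  {"x": -0.2, "y": 0, "z": 6, "ax": 0, "ay": 0, "az": 0, "grip": -1},
  {"x": -0.2, "y": 0, "z": 12, "ax": 0, "ay": 0, "az": 0, "grip": -1},
  {"x": -0.2, "y": 0, "z": 18.1, "ax": 0, "ay": 0, "az": 0, "grip": -1},
  {"x": -0.2, "y": 0, "z": 18.1, "ax": 0, "ay": 0, "az": 0, "grip": -1},
  {"x": -0.2, "y": 0, "z": 18.1, "ax": 0, "ay": 0, "az": 0, "grip": -1},
])

```text
t: 26.05
tool_pos: [0.515, -0.0566, 0.121]
tcp_rot: [0.003, 0.769, 0.64, 0.001]
force: [1.4, 0.4, 1.1]
grip_width: 0.0005
```

```bash
python3 -c "
from h import *
snapz('wrist','w26',(170,120,370,280),4);goal([.524-.001+.014*.187,-.016+.014*.982,.118],-.187)
"
```

```text
t 26.1 pos [ 0.516  -0.0571  0.1224] F [0.9 0.6 0.4] grip -0.0001
shift cm [ 5.57 -0.05  0.44] rot [0.009 0.001 0.004]
```

View pics/w26.png

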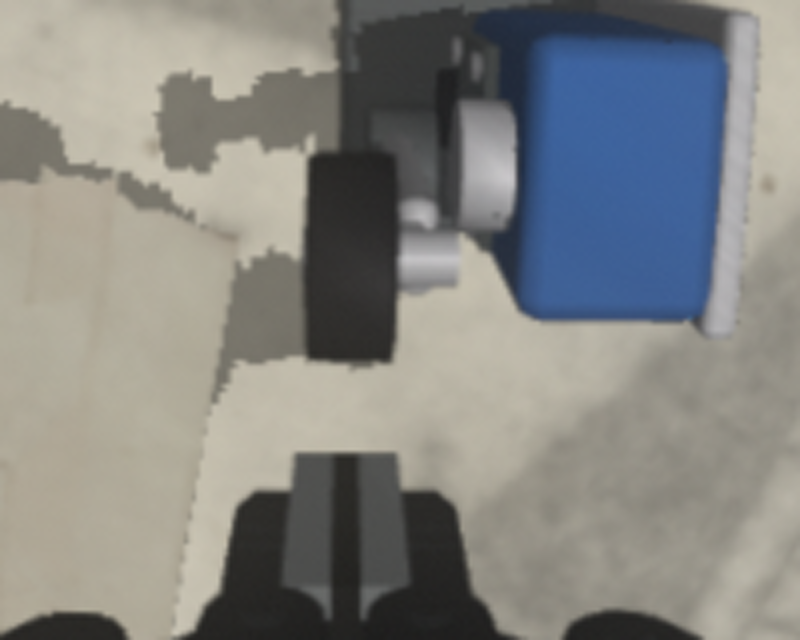

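Roller is lined up with the fingertips (columns 350 / 346 of the crop). Same push as before.

Request:
move_arm([
  {"x": 1.5, "y": -0.1, "z": 0.4, "ax": 0.005, "ay": 0, "az": 0, "grip": -1},
  {"x": 3, "y": -0.1, "z": 0.4, "ax": 0.005, "ay": 0, "az": 0, "grip": -1},
  {"x": 4.5, "y": -0.1, "z": 0.4, "ax": 0.005, "ay": 0, "az": 0, "grip": -1},
  {"x": 5.6, "y": -0.1, "z": 0.4, "ax": 0.005, "ay": 0, "az": 0, "grip": -1},
  {"x": 5.6, "y": -0.1, "z": 0.4, "ax": 0.005, "ay": 0, "az": 0, "grip": -1},
  {"x": 5.6, "y": -0.1, "z": 0.4, "ax": 0.005, "ay": 0, "az": 0, "grip": -1},
  {"x": 5.6, "y": -0.1, "z": 0.4, "ax": 0.005, "ay": 0, "az": 0, "grip": -1},
])

```text
t: 26.98
tool_pos: [0.5252, -0.0017, 0.1189]
tcp_rot: [0.002, 0.769, 0.64, 0.001]
force: [-1.7, -1.4, 4.7]
grip_width: 0.0003
```

```bash
python3 -c "
from h import *
snapz('wrist','w27',(170,120,370,280),4);goal([.513,-.057,.118],-.187)
"
```

```text
t 27.02 pos [ 0.5252 -0.0018  0.1189] F [-2.3 -0.4  5.2] grip -0.0004
shift cm [-5.65 -0.2   0.09] rot [0.004 0.001 0.004]
```

View pics/w27.png

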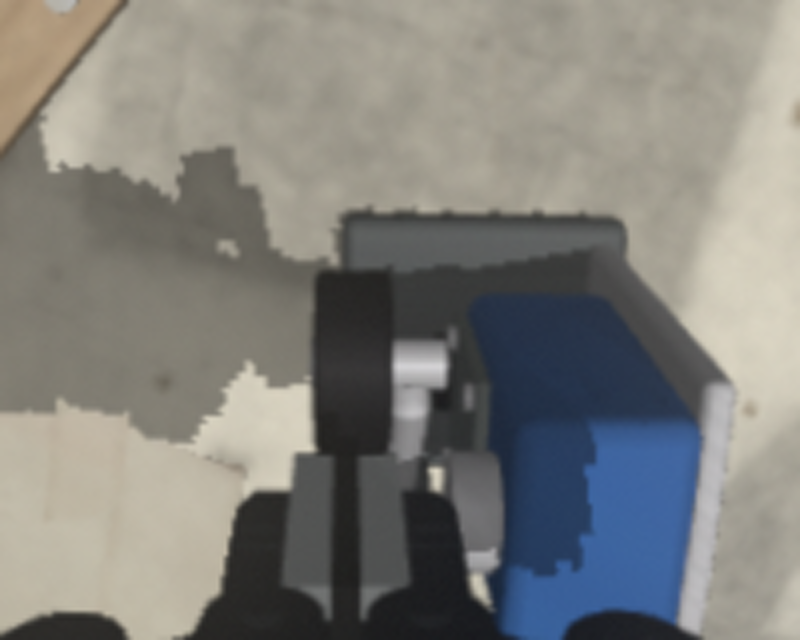

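```bash
python3 -c "
from h import *
c=ld('w27')
y=np.array([.187,.982])
for z in (.14,.13,.12):
  X=onz(c,258.3,210.5,z,True)[:2]; d=(X-np.array([.524,-.016]))@y; print(z,X,d,np.hypot(d,z-.09))
print(state()['force'])"
```

```text
0.14 [0.53088868 0.02725153] 0.04376118482497121 0.06644577712153943
0.13 [0.5303557  0.02372746] 0.04020087894501978 0.05671076324607292
0.12 [0.52982272 0.02020338] 0.03664057306506838 0.04735537556113999
[-2.29679653 -0.44262411  5.23962937]
```

Request:
move_arm([
  {"x": -3, "y": -0.1, "z": 0, "ax": 0, "ay": 0, "az": 0, "grip": -1},
  {"x": -5.6, "y": -0.1, "z": 0, "ax": 0, "ay": 0, "az": 0, "grip": -1},
  {"x": -5.6, "y": -0.1, "z": 0, "ax": 0, "ay": 0, "az": 0, "grip": -1},
  {"x": -6, "y": -0.1, "z": -6, "ax": 0, "ay": 0, "az": 0, "grip": -1},
  {"x": -7, "y": -1, "z": -12, "ax": 0, "ay": 0, "az": 0, "grip": -1},
  {"x": -7, "y": -1, "z": -18, "ax": 0, "ay": 0, "az": 0, "grip": -1},
  {"x": -3, "y": -3, "z": -24, "ax": 0, "ay": 0, "az": 0.1, "grip": -1},
  {"x": 2, "y": -6, "z": -24, "ax": 0, "ay": 0, "az": -0.1, "grip": -1},
  {"x": 2, "y": -6, "z": -24, "ax": 0, "ay": 0, "az": -0.187, "grip": -1},
  {"x": 2, "y": -6, "z": -24, "ax": 0, "ay": 0, "az": -0.187, "grip": -1},
])

```text
t: 28.28
tool_pos: [0.4688, 0.0308, 0.3585]
tcp_rot: [0.002, 0.705, 0.709, 0.001]
force: [0.1, -0.3, 0.1]
grip_width: -0.0004
```

```bash
python3 -c "
from h import *
snapz('wrist','w28');goal([.45,0,.36],0);snapz('scene','s28',(140,100,340,380),2.8);goal([.45,0,.36],0)
"
```

```text
t 28.32 pos [0.4689 0.03   0.358 ] F [ 0.5 -1.2 -1.1] grip 0.0002
shift cm [-2.99 -1.9  -0.2 ] rot [0.003 0.001 0.004]
t 28.38 pos [0.469  0.0294 0.3578] F [-1.2  0.4  0.1] grip -0.0002
shift cm [-2.94 -1.9  -0.22] rot [0.003 0.001 0.003]
```

View pics/w28.png

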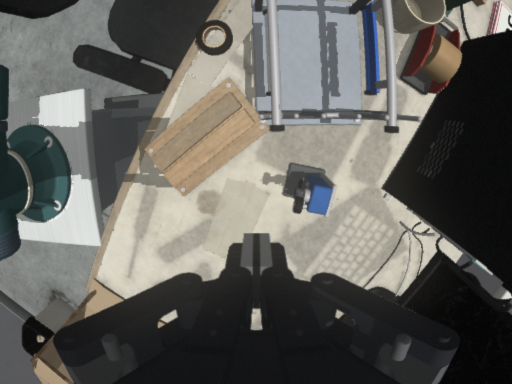

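View pics/s28.png

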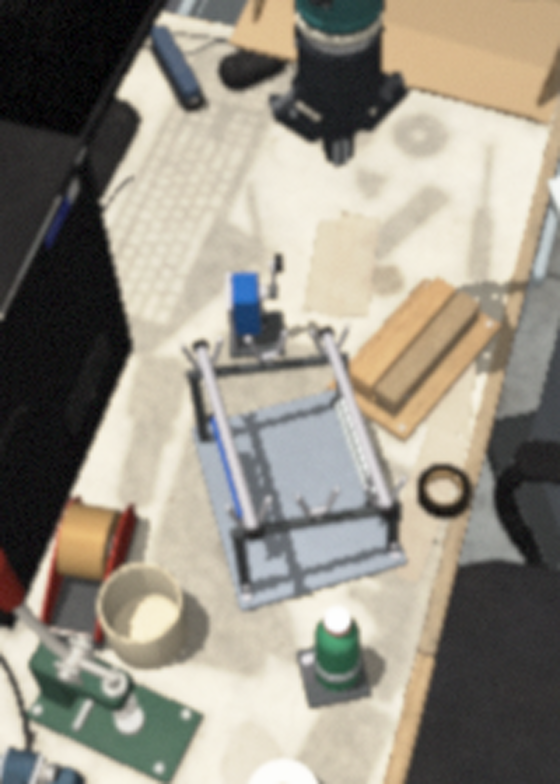

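```bash
python3 -c "
from h import *
print(workorder.job_done())"
```

```text
the job is handed in; nothing more can be done
None
```

I finished every step in order and handed the job in at about 28 s of the 210 s allowed. `job_done()` gives no verdict, so the results below rest on my own checks.

- **Limit switch, first click:** I pushed the arm to about 0.7 rad, going by the roller's position in the image. It sprang back upright.
- **Hangers:** Only two were on the bench, blue and bare aluminium; I saw no yellow one in any view. The blue one hangs on the rear hooks and the aluminium one on the front hooks. The aluminium one had been knocked about 25 mm before I reached it, so I measured it again before gripping.
- **Seating:** After release, both rods measured within 2 mm of their seats across the hooks and about 2 mm off centre. Height I judged only from the rods lying in the hook floors. Both panels hang down.
- **Cap:** It bottomed out at a TCP height of 0.148 m, which is 8 mm of travel, at 6 to 7 N. It was back up in the later pictures.
- **Limit switch, second click:** The arm went to about 0.75–0.8 rad, well short of 1.2, and came back upright. The wrist force was about 5 N upward this time instead of mostly sideways. The pictures showed a normal push, so I carried on.

In the last pictures both hangers hang, the switch arm and cap are up, the tape looks undisturbed, and the gripper is clear of everything.

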